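Hang the washed strainers nested on the drying stand and start it

TASK

Hang all the strainers that are there by their arch handles on the one hook of the drying stand, the largest first and each smaller one in front of it inside the larger one's arch, and let go of them so that they hang freely and upright. Then start the dryer: press the white, the yellow and the green button fully down on the control pad, in that order and one at a time, and leave the other things on the worktop alone.

Things in the scene. Friction and masses are not known exactly. Their poses are not given: they have to be found in the camera images.
- stand: Fixed white drying stand; pose varies. Origin on the worktop, z up. Base plate x -95..+130 mm, y -75..+75, 20 mm high. A 16 mm steel post rises at x = +112, y = 0; from its top one hook, a round bar 10 mm thick, runs level along the stand's -x axis (roughly at the robot), bar top at z = 243 mm, level from the post to x = -62. Things hung on it slide and swing freely.
- hook_mid (a point): Point on top of the level hook bar, at x = +10, y = 0, z = 243 mm of the stand. Same axes as the stand (x along the bar towards the post, z up).
- hook_tip (a point): Centre of the red ball (13 mm) at the hook's free, upturned end, at x = -74, y = 0, z = 252 mm of the stand; the ball's top is at z = 259 mm.
- pad_top (a point): Centre of the top of the fixed white control pad (72 x 164 x 14 mm) of the stand, left of it; its y axis runs along the row of three buttons. The order of the colours along the row varies.
- btn_white (a joint): Travel of the white spring button: 0 up, 0.006 m fully down; pressed counts from 0.004. About 1.2 N to start moving, 4 N fully down; springs back.
- btn_white_top (a point): Centre of the top of the white button (30 mm across, in a 46 mm black housing 12 mm high), about 36 mm above the worktop, 10 mm above its housing; neighbours are 50 mm apart. Press straight down; z up.
- btn_yellow (a joint): Travel of the yellow spring button: 0 up, 0.006 m fully down; pressed counts from 0.004. About 1.2 N to start moving, 4 N fully down; springs back.
- btn_yellow_top (a point): Centre of the top of the yellow button (30 mm across, in a 46 mm black housing 12 mm high), about 36 mm above the worktop, 10 mm above its housing; neighbours are 50 mm apart. Press straight down; z up.
- btn_green (a joint): Travel of the green spring button: 0 up, 0.006 m fully down; pressed counts from 0.004. About 1.2 N to start moving, 4 N fully down; springs back.
- btn_green_top (a point): Centre of the top of the green button (30 mm across, in a 46 mm black housing 12 mm high), about 36 mm above the worktop, 10 mm above its housing; neighbours are 50 mm apart. Press straight down; z up.
- s_xl_grip (a point): Point in the grip of the extra-large strainer, 214 mm above its foot: an upright red plastic block on top of the arch handle, 14 mm in x, 28 mm in y, 45 mm high (24 mm below this point to 21 mm above). Below it a steel cup, 120 mm across, 32 mm high, about 150 g, upright at the start. z up, y along the arch, x square to it (the hook passes along x); same after a half turn. None if absent.
- s_xl_eye (a point): Underside of the apex of the extra-large strainer's arch, 30 mm straight below its grip point, 184 mm above the foot: rests on the hook bar. The 6 mm bars of the arch slope down from the apex to legs 57 mm either side in y, which start 40 mm lower and end at the cup's rim. None if absent.
- s_l_grip (a point): Point in the grip of the large strainer, 174 mm above its foot: an upright blue plastic block on top of the arch handle, 14 mm in x, 28 mm in y, 45 mm high (24 mm below this point to 21 mm above). Below it a steel cup, 96 mm across, 30 mm high, about 132 g, upright at the start. z up, y along the arch, x square to it (the hook passes along x); same after a half turn. None if absent.
- s_l_eye (a point): Underside of the apex of the large strainer's arch, 30 mm straight below its grip point, 144 mm above the foot: rests on the hook bar. The 6 mm bars of the arch slope down from the apex to legs 45 mm either side in y, which start 32 mm lower and end at the cup's rim. None if absent.
- s_m_grip (a point): Point in the grip of the medium strainer, 136 mm above its foot: an upright orange plastic block on top of the arch handle, 14 mm in x, 28 mm in y, 45 mm high (24 mm below this point to 21 mm above). Below it a steel cup, 74 mm across, 28 mm high, about 115 g, upright at the start. z up, y along the arch, x square to it (the hook passes along x); same after a half turn. None if absent.
- s_m_eye (a point): Underside of the apex of the medium strainer's arch, 30 mm straight below its grip point, 106 mm above the foot: rests on the hook bar. The 6 mm bars of the arch slope down from the apex to legs 34 mm either side in y, which start 26 mm lower and end at the cup's rim. None if absent.
- s_s_grip (a point): Point in the grip of the small strainer, 100 mm above its foot: an upright black plastic block on top of the arch handle, 14 mm in x, 28 mm in y, 45 mm high (24 mm below this point to 21 mm above). Below it a steel cup, 54 mm across, 26 mm high, about 100 g, upright at the start. z up, y along the arch, x square to it (the hook passes along x); same after a half turn. None if absent.
- s_s_eye (a point): Underside of the apex of the small strainer's arch, 30 mm straight below its grip point, 70 mm above the foot: rests on the hook bar. The 6 mm bars of the arch slope down from the apex to legs 24 mm either side in y, which start 20 mm lower and end at the cup's rim. None if absent.
- mug: Dark mug, 84 x 116 x 98 mm, behind the pad; leave alone. Origin under its centre.
- lemon: Lemon, 78 x 55 x 56 mm, right of the stand, at the back; leave alone.
- glass: Drinking glass, 80 mm across, 92 mm high, behind the gap between stand and pad; leave alone. Origin under its centre.

How it is judged:
By the outcome, as a careful person would: the job done as asked, in the order asked, and still so for the second after the job is handed in, with the robot touching nothing.
Of s_xl, s_l, s_m, s_s only 3 to 4 are there at a start; the rules pass over those that are not, and their reading is None.
At some moment in a run one of s_xl, s_l, s_m may be knocked a few centimetres aside while the robot is not near it.
It also fails if it takes over 210 s, if anything falls off the work surface, if the arm or the gripper's body presses on something with over 40 N, if the wrist force passes 120 N, or if a joint passes its speed limit or range.

ROBOT

A 6-joint arm with a two-finger parallel gripper is mounted at the origin on a cart in front of the work surface, level with it; the furniture and walls round the work are solid. World frame = base frame: x ahead of the robot, y to its left, z up, the work surface at z = 0. Lengths are in m, angles in rad, forces in N, time in s.
With the tool pointing down it reaches from about 0.275 to 0.825 m from the base axis. Payload 5.2 kg.
Tool frame: the origin (TCP) lies on the mounting face of the last link; the fingertips stand 186 mm ahead of it and the grasp point (between the pads) lies 167 mm ahead of it; z points along the fingers, y is the line along which they close (so a half turn about z gives the same grasp; the last joint's range is limited). The gripper opens to 93 mm and grips with 3 to 60 N. Pads are 15 mm wide; open, the fingers measure 128 mm over their backs; the gripper's body (75 mm by 188 mm) begins 65 mm behind the grasp point.
Start: joints at [1.142, 0.259, 1.535, -0, 1.348, -0.203], TCP at [0.123, 0.536, 0.405] pointing down, gripper open.
Joint ranges: [-3.14, 3.14], [-0.91, 2.08], [0.19, 2.58], [-1.22, 4.36], [0.22, 2.71], [-3.12, 3.12]. Speed limits (rad/s): [2.57, 2.57, 3.14, 3.14, 3.14, 3.14].

INTERFACE

Orientations are given as a 3x3 rotation matrix whose columns are the frame's x, y, z axes.
In Python, from bench import status, cams, order, nets gives the robot as it stands.
- The arm moves only by the tool jog_arm, never from a script. Its arguments are lists of equal length, an entry for each row: "travel": the shift along the world's x, y, z in mm, a list of three; "dr": the turn, a rotation vector about the world's x, y, z in rad, a list of three. A call has 1 to 5 rows; each row shifts and turns the commanded pose from where the row before left it; what a row does not reach is not made up. A row lasts 1/8 s, in which the tool goes at most 62.5 mm and 10.7 degrees, less where a joint would pass 70% of its speed; a pose out of reach is approached as far as the arm can. A call with a gripper value outside its range is refused whole. "claw" is the opening, from -1 (shut) to 1 (fully open), set as the call begins (left out, the last holds). The fingers move at their own pace and stop on an object; "newtons" is the grip in N (left out, the last holds). Time passes only in rows, so rows that do not move let the fingers close. It gives the time, the measured TCP pose, the force, the opening and the grip force at its end, in the units of the state.
- status.sense(): the state, without advancing time (a new reading comes with each control period).
- cams.read_camera(name): name is "scene" or "top"; returns (picture, depth): 384x512x3 uint8, blue, green, red; 384x512 float32, m along the optical axis (not along the pixel's ray), 0 where there is no reading.
- cams.camera_params(name): a dict with "camera_matrix" (3x3 intrinsics, pixels), "R" (3x3) and "t" (3): a world point X has camera coordinates R X + t. Camera axes: x right, y down, z forward; pixel columns grow to the right and rows downward; lengths in m; the calibration is good to about 2 mm. A picture is of the moment at which its call begins. camera_params takes no time and is no camera call.
- order.finish_job(): hands the job in; it is judged then, once.
Trained networks look in the newest picture that a camera, given by its name, has taken for a name from the list of things; names that differ only in an ending like _2 or _b are one class to them, and where a whole thing is asked for, a point or a joint stands for the part that bears it (a point fixed in the world has none). Each returns a list of dicts, best first, with "score" (0 to 1); they miss things now and then, are a little off and sometimes report something else, mostly with a low value. They report only what shows in the picture. A call takes as long as a camera call.
- nets.find_in(thing, camera): "xy" ([column, row] as shares, 0 to 1, of the picture: columns of its width, rows of its height, amid what is visible of it).
- nets.spot_point(thing, camera): "xy" ([column, row] as shares, 0 to 1, of the picture: columns of its width, rows of its height: a listed point, or the origin of a listed thing).
The state is a dict: "time": time; "qpos": joint angles; "qd": joint speeds; "effort": joint torques, N m; "tcp_pos": TCP position; "orientation": TCP orientation; "ft_force": force on the tool from outside, world axes, zero at the start; "wrist_torque": the same for the moment, N m; "opening": opening from 0.0 (shut) to 1.0 (fully open); "grasp_force": force on a finger pad.
Only numpy, scipy, OpenCV 4.12 (cv2) and the standard library are available. Lean on these libraries where they do the work, as an engineer would, in place of code of your own. Each camera call takes 0.05 s, during which the arm holds its last target. There are 200 camera calls.

## Working session

There is one attempt and no reset: what is moved stays moved. The work goes in short steps, Python scripts to look and compute and a tool call to move; the robot and the scene stay as the last step left them, time stands still between calls to the robot, and variables do not carry over. Pictures are saved under pics/ and viewed, at most 14 in all, crops included, and the job is handed in when it is done.

Besides the shell and the picture viewer there is one more tool, called after ">>>" by a JSON object that holds its "method" and its "body". jog_arm: Moves the arm, as the interface text tells. Its arguments: {"type":"object","properties":{"travel":{"type":"array","items":{"type":"array","items":{"type":"number"}}},"dr":{"type":"array","items":{"type":"array","items":{"type":"number"}}},"claw":{"type":"number"},"newtons":{"type":"number"}},"required":["travel","dr"]}

```bash
ls; mkdir -p pics; cat > h.py <<'E'
import numpy as np, cv2
from bench import status, cams, order, nets
P={c:cams.camera_params(c) for c in("scene","top")}
def proj(c,X):
    p=P[c];y=p["R"]@np.array(X,float)+p["t"];u=p["camera_matrix"]@y;return u[:2]/u[2]
def ray(c,uv):
    p=P[c];R=np.array(p["R"]);o=-R.T@p["t"];d=R.T@np.linalg.inv(p["camera_matrix"])@[uv[0],uv[1],1];return o,d
def deproj(c,uv,D,r=1):
    u,v=int(round(uv[0])),int(round(uv[1]));w=D[max(v-r,0):v+r+1,max(u-r,0):u+r+1];w=w[w>0]
    if not len(w):return None
    o,d=ray(c,uv);return o+d*np.median(w)
def tri(a,b):
    (o1,d1),(o2,d2)=ray("scene",a),ray("top",b);A=np.stack([d1,-d2],1);s=np.linalg.lstsq(A,o2-o1,rcond=None)[0]
    p,q=o1+d1*s[0],o2+d2*s[1];return (p+q)/2,np.linalg.norm(p-q)
S=np.array([512,384])
E
python3 - <<'E'
from h import *
np.set_printoptions(precision=3,suppress=True)
im={};D={}
for c in P:
    im[c],D[c]=cams.read_camera(c);cv2.imwrite(f"pics/{c}0.png",im[c]); print(c,-P[c]["R"].T@P[c]["t"],P[c]["R"][2],P[c]["camera_matrix"][0])
for t in "s_xl_grip s_l_grip s_m_grip s_s_grip s_xl_eye s_l_eye s_m_eye s_s_eye hook_mid hook_tip btn_white_top btn_yellow_top btn_green_top pad_top stand".split():
    r={c:nets.spot_point(t,c)[:2] for c in P}
    print(t,{c:[(np.round(np.array(x["xy"])*S,1).tolist(),round(x["score"],2),deproj(c,np.array(x["xy"])*S,D[c])) for x in r[c]] for c in P})
    if r["scene"] and r["top"]:print("   tri",*tri(np.array(r["scene"][0]["xy"])*S,np.array(r["top"][0]["xy"])*S))
s=status.sense();print(s["time"],s["tcp_pos"],s["orientation"],s["opening"])
E
```

```text
pics
scene [-0.261 -0.672  0.727] [ 0.685  0.576 -0.447] [347.048   0.    255.283]
top [-0.092  0.092  1.51 ] [ 0.424 -0.041 -0.905] [499.997   0.    253.604]
s_xl_grip {'scene': [([181.3, 175.9], 0.9, array([0.45 , 0.278, 0.217])), ([175.7, 201.4], 0.73, array([0.555, 0.478, 0.   ]))], 'top': [([163.0, 207.7], 0.78, array([0.45 , 0.291, 0.222]))]}
   tri [0.457 0.292 0.209] 0.004628098177316623
s_l_grip {'scene': [([293.6, 230.8], 0.82, array([ 0.453, -0.214,  0.184]))], 'top': [([338.1, 194.1], 0.86, array([ 0.546, -0.25 ,  0.001]))]}
   tri [ 0.469 -0.208  0.176] 0.007489006013521058
s_m_grip {'scene': [([316.0, 277.1], 0.68, array([ 0.368, -0.344,  0.141])), ([315.5, 284.0], 0.34, array([ 0.369, -0.344,  0.118]))], 'top': [([385.8, 225.6], 0.93, array([ 0.372, -0.337,  0.156])), ([241.5, 180.8], 0.63, array([0.612, 0.064, 0.017]))]}
   tri [ 0.376 -0.342  0.136] 0.004627374349607507
s_s_grip {'scene': [([250.6, 236.9], 0.54, array([ 0.441, -0.062,  0.104]))], 'top': [([284.4, 216.4], 0.81, array([ 0.437, -0.053,  0.118]))]}
   tri [ 0.446 -0.056  0.098] 0.0024382130542541206
s_xl
[... 1886 characters left out ...]
 tri [0.536 0.391 0.04 ] 0.008479807360354554
pad_top {'scene': [([184.9, 201.7], 0.68, array([0.539, 0.391, 0.035]))], 'top': [([140.3, 207.4], 0.85, array([0.536, 0.392, 0.032])), ([163.4, 208.5], 0.25, array([0.45 , 0.291, 0.215]))]}
   tri [0.537 0.391 0.035] 0.003662086087766862
stand {'scene': [([240.5, 232.0], 0.86, array([0.536, 0.07 , 0.019])), ([173.4, 200.4], 0.27, array([ 0.557,  0.498, -0.003]))], 'top': [([229.4, 194.2], 0.78, array([0.567, 0.107, 0.017])), ([381.5, 229.9], 0.51, array([ 0.367, -0.329,  0.135]))]}
   tri [ 0.58   0.108 -0.017] 0.004518235715214015
1.6 [0.123 0.536 0.405] [[-0.975  0.224  0.   ]
 [ 0.224  0.975  0.   ]
 [-0.     0.    -1.   ]] 1.0046355830635634
```

```bash
python3 - <<'E'
import cv2
for c,(a,b,e,f) in {"scene":(110,390,120,330),"top":(100,420,120,290)}.items():
    i=cv2.imread(f"pics/{c}0.png")[e:f,a:b];s=800/(b-a) if (f-e)*800/(b-a)<=600 else 600/(f-e);cv2.imwrite(f"pics/{c}0c.png",cv2.resize(i,None,fx=s,fy=s,interpolation=cv2.INTER_CUBIC))
E
```

```text
(no output)
```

View pics/scene0c.png

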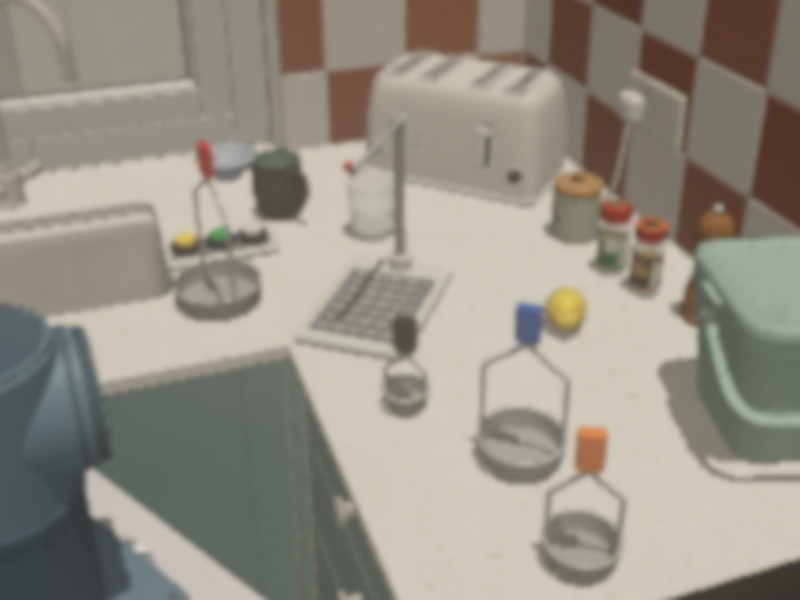

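View pics/top0c.png

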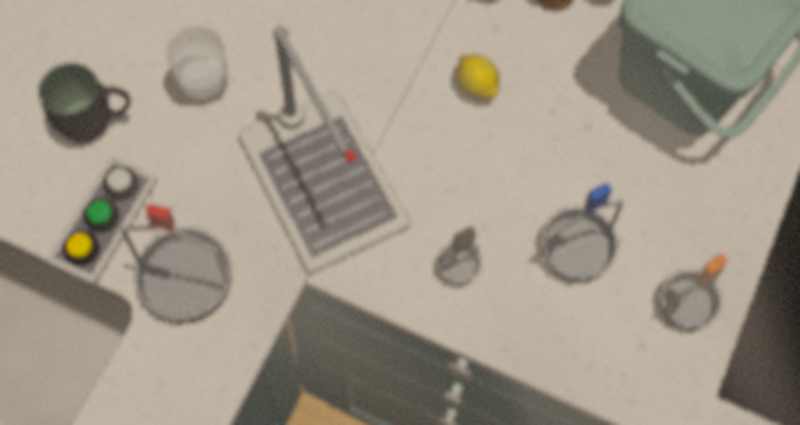

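```bash
cat >> h.py <<'E'
def cloud(c,D):
    v,u=np.nonzero(D>0);p=P[c];K=np.linalg.inv(p["camera_matrix"]);X=(K@np.stack([u,v,np.ones_like(u)]))*D[v,u]
    return (p["R"].T@(X-np.array(p["t"])[:,None])).T
H=dict(xl=.214,l=.174,m=.136,s=.100);RAD=dict(xl=.060,l=.048,m=.037,s=.027)
def pca(q):
    m=np.median(q,0);w,V=np.linalg.eigh(np.cov((q-m).T));a=np.degrees(np.arctan2(V[1,1],V[0,1]))%180;return m,a,np.sqrt(w)
def strainer(n,xy,CL):
    for c in CL:
        C=CL[c];d=np.hypot(*(C[:,:2]-xy).T);h=H[n]
        A=C[(d<RAD[n]+.012)&(C[:,2]>.045)&(C[:,2]<h-.03)];G=C[(d<.03)&(C[:,2]>h-.02)&(C[:,2]<h+.03)];R=C[(d<RAD[n]+.02)&(C[:,2]>.015)&(C[:,2]<.04)]
        print(n,c,"arch",len(A),pca(A[:,:2]) if len(A)>5 else"","grip",len(G),G.mean(0) if len(G) else "",pca(G[:,:2])[1:] if len(G)>5 else "", "cup ctr",(R[:,:2].max(0)+R[:,:2].min(0))/2 if len(R) else"")
E
python3 - <<'E'
from h import *
np.set_printoptions(precision=4,suppress=True)
CL={}
for c in P: im,D=cams.read_camera(c);CL[c]=cloud(c,D)
for n,xy in dict(xl=(.457,.285),l=(.46,-.209),m=(.376,-.337),s=(.448,-.059)).items(): strainer(n,np.array(xy),CL)
for c in P:
    C=CL[c];K=C[(C[:,2]>.215)&(C[:,2]<.28)&(np.hypot(C[:,0]-.58,C[:,1]-.105)<.14)]
    print(c,len(K),pca(K[:,:2]),K[np.argmin(K[:,0])],K[np.argmax(K[:,0])],np.median(K[:,2]))
    X=K[np.argsort(K[:,0])]; print(X[::max(1,len(X)//12)])
E
```

```text
xl scene arch 105 (array([0.448 , 0.2591]), np.float64(72.10274711629276), array([0.0019, 0.0502])) grip 63 [0.4534 0.2812 0.2173] (np.float64(86.11690707035031), array([0.004 , 0.0079])) cup ctr [0.4583 0.2868]
xl top arch 114 (array([0.449 , 0.2711]), np.float64(72.05686090636986), array([0.0018, 0.0466])) grip 94 [0.4524 0.2893 0.222 ] (np.float64(76.31922134755617), array([0.004 , 0.0083])) cup ctr [0.4555 0.291 ]
l scene arch 137 (array([ 0.4626, -0.2225]), np.float64(111.45234905191842), array([0.0018, 0.0384])) grip 135 [ 0.4557 -0.2164  0.1771] (np.float64(112.65838919670004), array([0.0028, 0.0082])) cup ctr [ 0.4609 -0.2144]
l top arch 79 (array([ 0.4505, -0.1932]), np.float64(110.83681110123408), array([0.0016, 0.0376])) grip 83 [ 0.4542 -0.2086  0.1829] (np.float64(105.9113891318676), array([0.0039, 0.0085])) cup ctr [ 0.458  -0.2109]
m scene arch 107 (array([ 0.3758, -0.3457]), np.float64(121.93675088401008), array([0.0015, 0.0274])) grip 170 [ 0.3713 -0.3439  0.1402] (np.float64(122.00654732642478), array([0.003, 0.008])) cup ctr [ 0.3748 -0.3418]
m top arch 37 (array([
[... 873 characters left out ...]
.0889 0.2399]
 [0.546  0.0861 0.2386]
 [0.5664 0.0952 0.2407]
 [0.585  0.1073 0.2429]
 [0.6098 0.1151 0.2407]
 [0.6362 0.1238 0.2381]
 [0.6585 0.1333 0.2408]
 [0.6642 0.1384 0.2296]
 [0.669  0.1373 0.2488]
 [0.6732 0.1362 0.2274]]
top 234 (array([0.5873, 0.1125]), np.float64(22.715431250545862), array([0.0032, 0.0602])) [0.4909 0.0761 0.2535] [0.6739 0.1403 0.2414] 0.24089828009065117
[[0.4909 0.0761 0.2535]
 [0.5072 0.0779 0.2453]
 [0.5248 0.0882 0.2363]
 [0.5378 0.0957 0.2433]
 [0.5542 0.0947 0.2422]
 [0.5689 0.0996 0.2393]
 [0.5854 0.1072 0.2399]
 [0.6012 0.1177 0.2423]
 [0.6188 0.1226 0.2411]
 [0.6359 0.1366 0.2364]
 [0.6522 0.1386 0.2376]
 [0.6616 0.1502 0.2347]
 [0.6703 0.1492 0.2428]]
```

>>> {"method": "jog_arm", "body": {"travel": [[0, 0, 45], [45, -33, 0], [45, -33, 0], [45, -33, 0], [45, -33, 0]], "dr": [[0, 0, -0.03], [0, 0, -0.03], [0, 0, -0.03], [0, 0, 0], [0, 0, 0]], "claw": 1, "newtons": 30}}

```text
time: 2.33
tcp_pos: [0.3042, 0.4029, 0.4499]
orientation: [[-0.951, 0.31, 0.0], [0.31, 0.951, 0.0], [-0.0, 0.001, -1.0]]
ft_force: [0.3, 1.4, 0.3]
opening: 1.002
grasp_force: 0.0
```

>>> {"method": "jog_arm", "body": {"travel": [[45, -33, 0], [45, -33, 0], [40, -30, 0], [24, -19, 0], [0, 0, 0]], "dr": [[0, 0, 0], [0, 0, 0], [0, 0, 0], [0, 0, 0], [0, 0, 0]]}}

```text
time: 2.95
tcp_pos: [0.4587, 0.2876, 0.4494]
orientation: [[-0.949, 0.314, -0.0], [0.314, 0.949, -0.0], [0.0, -0.0, -1.0]]
ft_force: [0.6, 0.2, -0.3]
opening: 0.999
grasp_force: 0.0
```

```bash
cat > chk.py <<'E'
import sys
from h import *
np.set_printoptions(precision=4,suppress=True)
CL={}
for c in P: im,D=cams.read_camera(c);CL[c]=cloud(c,D)
for a in sys.argv[1:]:
    n,x,y=a.split(",");strainer(n,np.array([float(x),float(y)]),CL)
E
python3 chk.py xl,.457,.289 l,.46,-.2125
```

```text
xl scene arch 105 (array([0.4477, 0.2603]), np.float64(72.13493959407694), array([0.0019, 0.0503])) grip 64 [0.4536 0.2814 0.2173] (np.float64(83.97428223603951), array([0.0038, 0.0085])) cup ctr [0.4576 0.2866]
xl top arch 0  grip 0   cup ctr 
l scene arch 137 (array([ 0.462 , -0.2236]), np.float64(111.10524709036126), array([0.0018, 0.0382])) grip 137 [ 0.4558 -0.2164  0.1767] (np.float64(112.49960326533699), array([0.0027, 0.0082])) cup ctr [ 0.4613 -0.2145]
l top arch 79 (array([ 0.4504, -0.194 ]), np.float64(111.13890280049776), array([0.0018, 0.0374])) grip 84 [ 0.4542 -0.2088  0.1825] (np.float64(106.01365450142517), array([0.004 , 0.0085])) cup ctr [ 0.4568 -0.2111]
```

>>> {"method": "jog_arm", "body": {"travel": [[-1, 1, -25], [0, 0, -25], [0, 0, -12], [0, 0, -6], [0, 0, 0]], "dr": [[0, 0, 0], [0, 0, 0], [0, 0, 0], [0, 0, 0], [0, 0, 0]]}}

```text
time: 3.68
tcp_pos: [0.4559, 0.2904, 0.3821]
orientation: [[-0.951, 0.31, 0.0], [0.31, 0.951, 0.0], [-0.0, 0.0, -1.0]]
ft_force: [0.2, -1.1, 0.1]
opening: 1.004
grasp_force: 0.0
```

>>> {"method": "jog_arm", "body": {"travel": [[0, 0, 0], [0, 0, 0], [0, 0, 0], [0, 0, 0], [0, 0, 0]], "dr": [[0, 0, 0], [0, 0, 0], [0, 0, 0], [0, 0, 0], [0, 0, 0]], "claw": -1, "newtons": 40}}

```text
time: 4.3
tcp_pos: [0.4561, 0.29, 0.3818]
orientation: [[-0.951, 0.311, -0.0], [0.311, 0.951, -0.0], [0.0, -0.0, -1.0]]
ft_force: [0.5, 0.4, -0.8]
opening: 0.512
grasp_force: 0.0
```

>>> {"method": "jog_arm", "body": {"travel": [[0, 0, 0], [0, 0, 0], [0, 0, 0], [0, 0, 0], [0, 0, 0]], "dr": [[0, 0, 0], [0, 0, 0], [0, 0, 0], [0, 0, 0], [0, 0, 0]]}}

```text
time: 4.92
tcp_pos: [0.4561, 0.2901, 0.3817]
orientation: [[-0.951, 0.311, -0.0], [0.311, 0.951, -0.0], [0.0, -0.0, -1.0]]
ft_force: [-0.2, 0.6, -0.8]
opening: 0.298
grasp_force: 40.0
```

>>> {"method": "jog_arm", "body": {"travel": [[0, 0, 5], [0, 0, 20], [0, 0, 25], [0, 0, 25], [0, 0, 16]], "dr": [[0, 0, 0], [0, 0, 0], [0, 0, 0], [0, 0, 0], [0, 0, 0]]}}

```text
time: 5.55
tcp_pos: [0.4562, 0.2901, 0.4742]
orientation: [[-0.951, 0.311, 0.001], [0.311, 0.951, 0.001], [-0.001, 0.001, -1.0]]
ft_force: [-0.2, 0.7, -1.7]
opening: 0.295
grasp_force: 40.0
```

>>> {"method": "jog_arm", "body": {"travel": [[-3, -15, 0], [-3, -25, 0], [-3, -30, 0], [-3, -30, 0], [-3, -30, 0]], "dr": [[0, 0, 0.08], [0, 0, 0.14], [0, 0, 0.14], [0, 0, 0.14], [0, 0, 0.14]]}}

```text
time: 6.18
tcp_pos: [0.4408, 0.1592, 0.4726]
orientation: [[-0.946, -0.323, -0.001], [-0.323, 0.946, -0.0], [0.001, 0.0, -1.0]]
ft_force: [-0.1, 1.3, -2.0]
opening: 0.297
grasp_force: 40.0
```

>>> {"method": "jog_arm", "body": {"travel": [[-3, -30, 0], [-3, -30, 0], [0, -30, 0], [0, -23, 0], [0, 0, 0]], "dr": [[0, 0, 0.07], [0, 0, 0], [0, 0, 0], [0, 0, 0], [0, 0, 0]]}}

```text
time: 6.8
tcp_pos: [0.4351, 0.046, 0.4727]
orientation: [[-0.924, -0.382, -0.0], [-0.382, 0.924, -0.0], [0.0, 0.0, -1.0]]
ft_force: [-0.1, 0.1, -1.4]
opening: 0.301
grasp_force: 40.0
```

```bash
cat > pic.py <<'E'
import sys
from h import *
c,n,a,b,e,f=sys.argv[1],sys.argv[2],*map(int,sys.argv[3:7])
im,D=cams.read_camera(c);i=im[e:f,a:b];s=min(800/(b-a),600/(f-e));cv2.imwrite(f"pics/{n}.png",cv2.resize(i,None,fx=s,fy=s,interpolation=cv2.INTER_CUBIC))
st=status.sense();print(st["time"],st["tcp_pos"],st["qpos"],st["ft_force"])
E
python3 pic.py scene a1 130 330 120 270
```

```text
6.85 [0.43507849 0.0467306  0.47269381] [-1.49204680e-01  1.05809582e-02  1.66069655e+00  4.81276459e-04
  1.47069859e+00 -2.11239599e+00] [-0.34746934  0.06341356 -2.60488009]
```

View pics/a1.png

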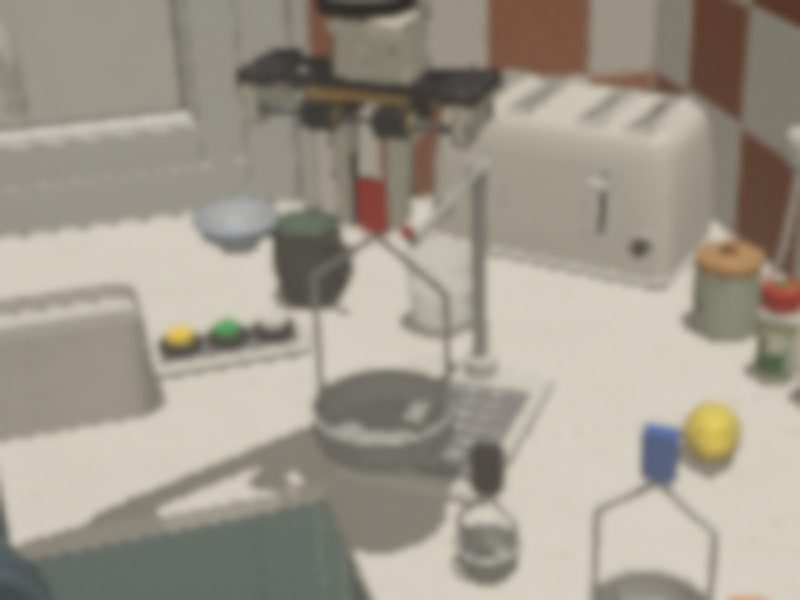

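>>> {"method": "jog_arm", "body": {"travel": [[18, 7.5, 0], [28, 11.5, 0], [28, 11.5, 0], [28, 11.5, 0], [18, 7.5, 0]], "dr": [[0, 0, 0], [0, 0, 0], [0, 0, 0], [0, 0, 0], [0, 0, 0]]}}

```text
time: 7.48
tcp_pos: [0.5571, 0.0988, 0.472]
orientation: [[-0.923, -0.386, -0.0], [-0.386, 0.923, 0.001], [-0.0, 0.001, -1.0]]
ft_force: [0.6, 0.3, -1.8]
opening: 0.3
grasp_force: 40.0
```

>>> {"method": "jog_arm", "body": {"travel": [[23, 9.5, 0], [12, 5, 0], [0, 0, -10], [0, 0, -10], [0, 0, -5]], "dr": [[0, 0, 0], [0, 0, 0], [0, 0, 0], [0, 0, 0], [0, 0, 0]]}}

```text
time: 8.1
tcp_pos: [0.5894, 0.1109, 0.4466]
orientation: [[-0.923, -0.384, -0.002], [-0.384, 0.923, -0.0], [0.002, 0.001, -1.0]]
ft_force: [-0.4, -0.2, -0.7]
opening: 0.299
grasp_force: 40.0
```

>>> {"method": "jog_arm", "body": {"travel": [[0, 0, -2], [0, 0, -2], [0, 0, -1.5], [0, 0, -1.5], [0, 0, 0]], "dr": [[0, 0, 0], [0, 0, 0], [0, 0, 0], [0, 0, 0], [0, 0, 0]]}}

```text
time: 8.72
tcp_pos: [0.59, 0.1109, 0.4422]
orientation: [[-0.923, -0.384, 0.002], [-0.384, 0.923, -0.0], [-0.002, -0.001, -1.0]]
ft_force: [-1.8, -1.1, 4.9]
opening: 0.3
grasp_force: 40.0
```

```bash
python3 pic.py scene a2 170 330 130 250
```

```text
8.775 [0.59002887 0.11094326 0.44221296] [ 3.48192239e-04  3.28627235e-01  1.34723344e+00 -3.46036484e-04
  1.46376918e+00 -1.96459126e+00] [-1.44010011 -0.61921704  5.94230992]
```

View pics/a2.png

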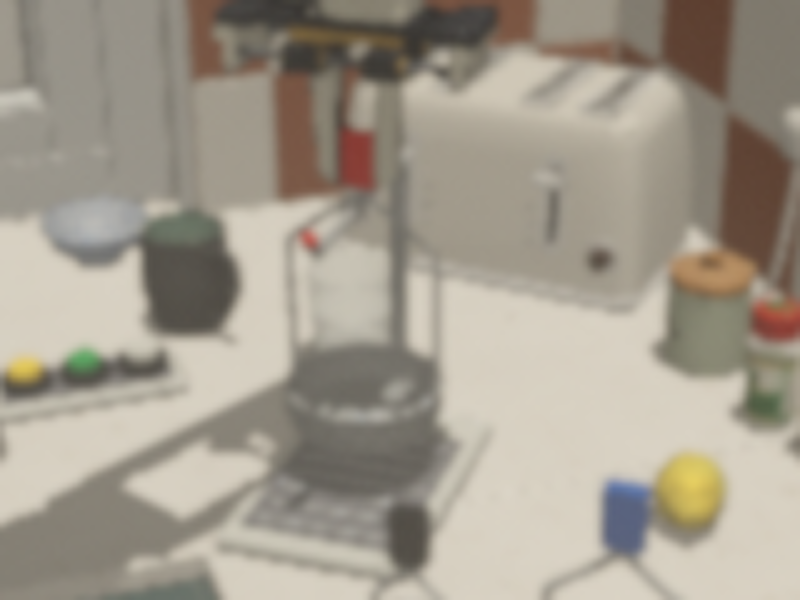

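>>> {"method": "jog_arm", "body": {"travel": [[0, 0, 0], [0, 0, 0], [0, 0, 0], [0, 0, 0], [0, 0, 0]], "dr": [[0, 0, 0], [0, 0, 0], [0, 0, 0], [0, 0, 0], [0, 0, 0]], "claw": 0.5}}

```text
time: 9.4
tcp_pos: [0.5902, 0.1111, 0.4406]
orientation: [[-0.923, -0.384, -0.0], [-0.384, 0.923, -0.0], [0.0, 0.0, -1.0]]
ft_force: [-0.2, 0.2, 0.1]
opening: 0.741
grasp_force: 0.0
```

>>> {"method": "jog_arm", "body": {"travel": [[0, 0, 10], [0, 0, 25], [0, 0, 30], [0, -15, 0], [-5, -30, 0]], "dr": [[0, 0, 0], [0, 0, 0], [0, 0, 0], [0, 0, 0], [0, 0, 0]]}}

```text
time: 10.02
tcp_pos: [0.5851, 0.0657, 0.5054]
orientation: [[-0.923, -0.386, 0.0], [-0.386, 0.923, -0.0], [-0.0, -0.0, -1.0]]
ft_force: [-0.1, -0.5, -0.1]
opening: 0.749
grasp_force: 0.0
```

>>> {"method": "jog_arm", "body": {"travel": [[-18, -40, 0], [-20, -45, 0], [-20, -45, 0], [-20, -45, 0], [-20, -45, 0]], "dr": [[0, 0, 0], [0, 0, 0], [0, 0, 0], [0, 0, 0], [0, 0, 0]], "claw": 1}}

```text
time: 10.65
tcp_pos: [0.4858, -0.1558, 0.5049]
orientation: [[-0.923, -0.384, -0.001], [-0.384, 0.923, 0.0], [0.001, 0.001, -1.0]]
ft_force: [1.0, -0.9, 0.7]
opening: 0.997
grasp_force: 0.0
```

>>> {"method": "jog_arm", "body": {"travel": [[-18, -40, 0], [-9, -18, 0], [0, 0, -30], [0, 0, -20], [0, 0, 0]], "dr": [[0, 0, -0.015], [0, 0, 0], [0, 0, 0], [0, 0, 0], [0, 0, 0]]}}

```text
time: 11.28
tcp_pos: [0.4592, -0.2122, 0.4536]
orientation: [[-0.929, -0.369, -0.004], [-0.369, 0.929, 0.003], [0.003, 0.004, -1.0]]
ft_force: [-0.7, 0.0, 0.2]
opening: 1.002
grasp_force: 0.0
```

```bash
python3 pic.py scene a3 170 330 130 250;python3 chk.py l,.46,-.2125 m,.3745,-.34 s,.447,-.06 xl,.59,.11
```

```text
11.325 [ 0.45964217 -0.21228181  0.45494602] [-6.53222912e-01  1.49857086e-01  1.54974495e+00 -1.79216264e-04
  1.44417072e+00 -2.60262155e+00] [0.23567808 0.2882222  0.16298115]
l scene arch 138 (array([ 0.4624, -0.2231]), np.float64(111.58066110087778), array([0.0017, 0.0382])) grip 134 [ 0.4557 -0.2163  0.1771] (np.float64(111.50545479191615), array([0.0028, 0.0082])) cup ctr [ 0.4599 -0.2144]
l top arch 5  grip 0   cup ctr [ 0.4411 -0.2341]
m scene arch 107 (array([ 0.3751, -0.3461]), np.float64(121.99724304355635), array([0.0016, 0.0273])) grip 171 [ 0.3713 -0.3439  0.1402] (np.float64(119.77500760959876), array([0.003, 0.008])) cup ctr [ 0.3747 -0.3424]
m top arch 34 (array([ 0.36  , -0.3187]), np.float64(121.49149462545387), array([0.0017, 0.0214])) grip 74 [ 0.3699 -0.3353  0.1453] (np.float64(118.2908438473703), array([0.0043, 0.0086])) cup ctr [ 0.3741 -0.3395]
s scene arch 37 (array([ 0.4491, -0.0651]), np.float64(114.47664888162346), array([0.0017, 0.0175])) grip 104 [ 0.4438 -0.0635  0.1035] (np.float64(117.62756669634874), array([0.0029, 0.0077])) cup ctr [ 0.4479 -0.0606]
s top arch 0  grip 0   cup ctr 
xl scene arch 635 (array([0.5972, 0.1157]), np.float64(50.38096519359557), array([0.0332, 0.0421])) grip 40 [0.5892 0.1081 0.2369] (np.float64(113.49071094040282), array([0.01  , 0.0158])) cup ctr [0.5891 0.1076]
xl top arch 838 (array([0.6074, 0.109 ]), np.float64(67.41547578728851), array([0.0262, 0.0338])) grip 61 [0.5829 0.1092 0.2366] (np.float64(114.18996572551542), array([0.0094, 0.0144])) cup ctr [0.5845 0.1101]
```

View pics/a3.png

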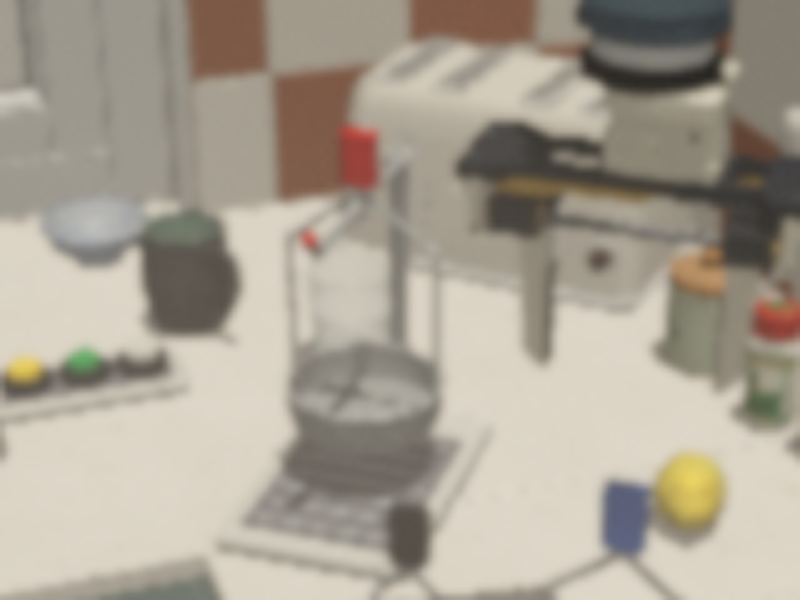

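>>> {"method": "jog_arm", "body": {"travel": [[0, 0, -35], [0, 0, -35], [0, 0, -25], [0, 0, -14], [0, 0, -5]], "dr": [[0, 0, 0], [0, 0, 0], [0, 0, 0], [0, 0, 0], [0, 0, 0]]}}

```text
time: 12.05
tcp_pos: [0.4603, -0.2121, 0.3419]
orientation: [[-0.929, -0.37, 0.0], [-0.37, 0.929, -0.0], [-0.0, -0.0, -1.0]]
ft_force: [0.7, -1.0, 0.6]
opening: 1.001
grasp_force: 0.0
```

>>> {"method": "jog_arm", "body": {"travel": [[0, 0, 0], [0, 0, 0], [0, 0, 0], [0, 0, 0], [0, 0, 0]], "dr": [[0, 0, 0], [0, 0, 0], [0, 0, 0], [0, 0, 0], [0, 0, 0]], "claw": -1}}

```text
time: 12.68
tcp_pos: [0.4601, -0.212, 0.3419]
orientation: [[-0.929, -0.37, 0.0], [-0.37, 0.929, -0.0], [-0.0, -0.0, -1.0]]
ft_force: [1.1, -0.4, 0.7]
opening: 0.513
grasp_force: 0.0
```

>>> {"method": "jog_arm", "body": {"travel": [[0, 0, 0], [0, 0, 0], [0, 0, 0], [0, 0, 0], [0, 0, 0]], "dr": [[0, 0, 0], [0, 0, 0], [0, 0, 0], [0, 0, 0], [0, 0, 0]]}}

```text
time: 13.3
tcp_pos: [0.4601, -0.212, 0.3417]
orientation: [[-0.929, -0.37, -0.0], [-0.37, 0.929, -0.0], [0.0, 0.0, -1.0]]
ft_force: [0.1, -0.1, 0.2]
opening: 0.297
grasp_force: 40.0
```

>>> {"method": "jog_arm", "body": {"travel": [[0, 0, 15], [0, 0, 35], [0, 0, 45], [0, 0, 45], [0, 0, 18]], "dr": [[0, 0, 0], [0, 0, 0], [0, 0, 0], [0, 0, 0], [0, 0, 0.015]]}}

```text
time: 13.92
tcp_pos: [0.4601, -0.2118, 0.504]
orientation: [[-0.923, -0.385, 0.005], [-0.385, 0.923, -0.004], [-0.003, -0.005, -1.0]]
ft_force: [0.1, -0.7, -1.4]
opening: 0.297
grasp_force: 40.0
```

>>> {"method": "jog_arm", "body": {"travel": [[-4, 20, 0], [-5, 35, 0], [-5, 40, 0], [-5, 40, 0], [-3, 40, 0]], "dr": [[0, 0, 0], [0, 0, 0], [0, 0, 0], [0, 0, 0], [0, 0, 0]]}}

```text
time: 14.55
tcp_pos: [0.4368, -0.0347, 0.4988]
orientation: [[-0.923, -0.384, -0.002], [-0.384, 0.923, 0.001], [0.001, 0.002, -1.0]]
ft_force: [1.5, -0.1, -1.7]
opening: 0.296
grasp_force: 40.0
```

>>> {"method": "jog_arm", "body": {"travel": [[-3, 40, 0], [0, 30, 0], [0, 14, -12], [0, 0, -16], [0, 0, 0]], "dr": [[0, 0, 0], [0, 0, 0], [0, 0, 0], [0, 0, 0], [0, 0, 0]]}}

```text
time: 15.18
tcp_pos: [0.4343, 0.0473, 0.4696]
orientation: [[-0.923, -0.384, -0.004], [-0.384, 0.923, 0.0], [0.004, 0.002, -1.0]]
ft_force: [0.1, -0.1, -2.5]
opening: 0.299
grasp_force: 40.0
```

>>> {"method": "jog_arm", "body": {"travel": [[18, 7.5, 0], [27, 11, 0], [27, 11, 0], [20, 8.5, 0], [10, 4, 0]], "dr": [[0, 0, 0], [0, 0, 0], [0, 0, 0], [0, 0, 0], [0, 0, 0]]}}

```text
time: 15.8
tcp_pos: [0.5389, 0.0894, 0.4715]
orientation: [[-0.923, -0.384, 0.0], [-0.384, 0.923, 0.0], [-0.0, 0.0, -1.0]]
ft_force: [-0.0, -0.4, -1.8]
opening: 0.298
grasp_force: 40.0
```

```bash
python3 pic.py top a4 170 290 120 210; python3 pic.py scene a4s 190 300 140 222; python3 -c "
import cv2,numpy as np
a=cv2.resize(cv2.imread('pics/a4.png'),(500,375));b=cv2.resize(cv2.imread('pics/a4s.png'),(300,224));c=np.zeros((600,800,3),'u1')
a=cv2.resize(cv2.imread('pics/a4.png'),(400,300));b=cv2.resize(cv2.imread('pics/a4s.png'),(400,298));cv2.imwrite('pics/a4b.png',np.hstack([a[:298],b]))"
```

```text
15.85 [0.53927969 0.08948362 0.47136457] [-3.98123501e-02  2.16648902e-01  1.42805909e+00  4.27372698e-04
  1.49619099e+00 -2.00466255e+00] [ 1.48074083  0.94332515 -2.07595812]
15.9 [0.53828959 0.08920246 0.47135374] [-4.02904186e-02  2.15062209e-01  1.43010355e+00  6.72139995e-05
  1.49662318e+00 -2.00531819e+00] [ 0.14734972 -0.55503847 -1.43935373]
```

View pics/a4b.png

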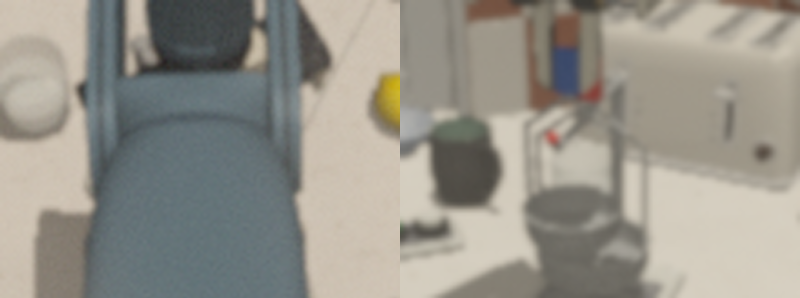

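>>> {"method": "jog_arm", "body": {"travel": [[10, 4, 0], [10, 4, 0], [8, 3.5, 0], [3, 1.5, 0], [0, 0, 0]], "dr": [[0, 0, 0], [0, 0, 0], [0, 0, 0], [0, 0, 0], [0, 0, 0]]}}

```text
time: 16.52
tcp_pos: [0.5682, 0.1022, 0.4716]
orientation: [[-0.923, -0.384, -0.0], [-0.384, 0.923, -0.0], [0.0, 0.0, -1.0]]
ft_force: [-0.5, -0.4, -1.5]
opening: 0.3
grasp_force: 40.0
```

>>> {"method": "jog_arm", "body": {"travel": [[0, 0, -9], [0, 0, -9], [0, 0, -6], [0, 0, -3], [0, 0, -2]], "dr": [[0, 0, 0], [0, 0, 0], [0, 0, 0], [0, 0, 0], [0, 0, 0]]}}

```text
time: 17.15
tcp_pos: [0.5681, 0.102, 0.4426]
orientation: [[-0.923, -0.384, 0.0], [-0.384, 0.923, -0.0], [-0.0, -0.0, -1.0]]
ft_force: [0.2, -1.2, 1.0]
opening: 0.301
grasp_force: 40.0
```

```bash
python3 pic.py scene a5 190 300 140 222
```

```text
17.2 [0.56815841 0.10194739 0.44267202] [-1.55328471e-02  2.86236499e-01  1.40498208e+00 -2.23725931e-04
  1.45016316e+00 -1.98042327e+00] [-0.0566885  -0.41858944 -0.79168163]
```

View pics/a5.png

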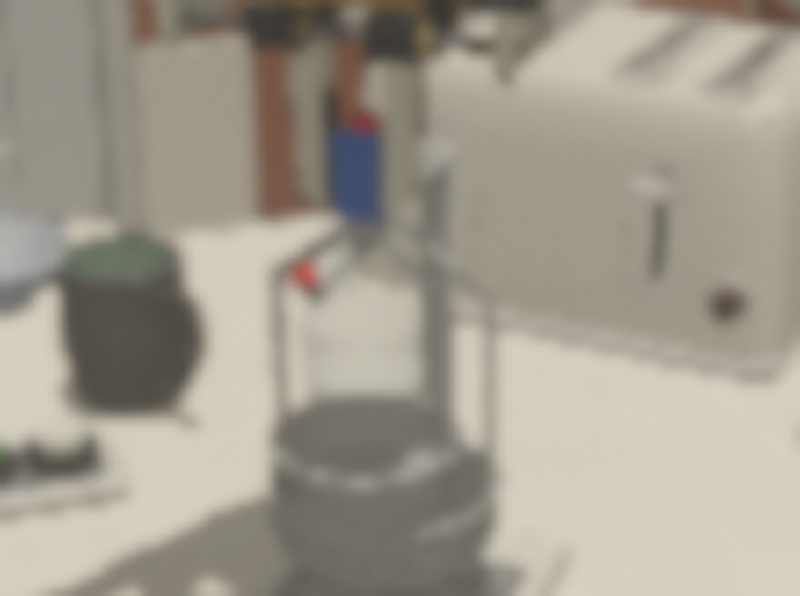

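>>> {"method": "jog_arm", "body": {"travel": [[0, 0, -1.5], [0, 0, -1], [0, 0, 0], [0, 0, 0], [0, 0, 0]], "dr": [[0, 0, 0], [0, 0, 0], [0, 0, 0], [0, 0, 0], [0, 0, 0]]}}

```text
time: 17.82
tcp_pos: [0.568, 0.1019, 0.4422]
orientation: [[-0.923, -0.384, 0.003], [-0.384, 0.923, -0.0], [-0.002, -0.001, -1.0]]
ft_force: [-3.1, -1.6, 7.5]
opening: 0.299
grasp_force: 40.0
```

>>> {"method": "jog_arm", "body": {"travel": [[0, 0, 0], [0, 0, 0], [0, 0, 0], [0, 0, 0], [0, 0, 0]], "dr": [[0, 0, 0], [0, 0, 0], [0, 0, 0], [0, 0, 0], [0, 0, 0]], "claw": 0.5}}

```text
time: 18.45
tcp_pos: [0.5682, 0.1021, 0.4401]
orientation: [[-0.923, -0.384, -0.0], [-0.384, 0.923, 0.0], [0.0, 0.0, -1.0]]
ft_force: [0.1, 0.6, 0.0]
opening: 0.74
grasp_force: 0.0
```

>>> {"method": "jog_arm", "body": {"travel": [[0, 0, 10], [0, 0, 25], [0, 0, 35], [-11, -26, 0], [-11, -26, 0]], "dr": [[0, 0, 0], [0, 0, 0], [0, 0, 0], [0, 0, -0.17], [0, 0, -0.17]]}}

```text
time: 19.08
tcp_pos: [0.5458, 0.0497, 0.5116]
orientation: [[-0.999, -0.05, 0.002], [-0.05, 0.999, -0.0], [-0.002, -0.0, -1.0]]
ft_force: [0.2, 0.4, 0.1]
opening: 0.749
grasp_force: 0.0
```

>>> {"method": "jog_arm", "body": {"travel": [[-11, -26, 0], [-11, -26, 0], [-11, -26, 0], [-11, -26, 0], [-11, -26, 0]], "dr": [[0, 0, -0.17], [0, 0, -0.17], [0, 0, -0.17], [0, 0, -0.17], [0, 0, -0.17]], "claw": 1}}

```text
time: 19.7
tcp_pos: [0.4906, -0.0807, 0.5112]
orientation: [[-0.696, 0.718, 0.001], [0.718, 0.696, -0.0], [-0.001, 0.0, -1.0]]
ft_force: [-0.2, -0.0, -0.3]
opening: 1.005
grasp_force: 0.0
```

>>> {"method": "jog_arm", "body": {"travel": [[-11, -26, 0], [-11, -26, 0], [-11, -26, 0], [-11, -26, 0], [-11, -26, 0]], "dr": [[0, 0, -0.17], [0, 0, -0.17], [0, 0, -0.17], [0, 0, -0.17], [0, 0, -0.17]]}}

```text
time: 20.32
tcp_pos: [0.4356, -0.2107, 0.5112]
orientation: [[0.081, 0.997, 0.001], [0.997, -0.081, -0.001], [-0.001, 0.001, -1.0]]
ft_force: [-0.0, -1.4, -0.2]
opening: 1.0
grasp_force: 0.0
```

>>> {"method": "jog_arm", "body": {"travel": [[-11, -26, 0], [-11, -26, 0], [-11, -26, 0], [-8, -20, 0], [0, 0, -30]], "dr": [[0, 0, -0.17], [0, 0, -0.17], [0, 0, -0.17], [0, 0, -0.17], [0, 0, -0.17]]}}

```text
time: 20.95
tcp_pos: [0.3949, -0.3098, 0.4826]
orientation: [[0.803, 0.596, 0.004], [0.596, -0.803, -0.005], [-0.0, 0.006, -1.0]]
ft_force: [-0.3, 0.4, -0.7]
opening: 0.998
grasp_force: 0.0
```

```bash
python3 pic.py scene a6 190 300 140 222;python3 chk.py m,.3745,-.34 s,.447,-.06
```

```text
21.0 [ 0.39444391 -0.30847536  0.47721384] [-8.86788836e-01  1.29647994e-01  1.52020012e+00 -8.00770922e-05
  1.49491140e+00  5.21351544e-02] [-0.23761864  1.22021124 -3.28405217]
m scene arch 106 (array([ 0.3747, -0.3376]), np.float64(122.43833509786833), array([0.0015, 0.0273])) grip 168 [ 0.3714 -0.3438  0.1402] (np.float64(120.52553134955198), array([0.0029, 0.008 ])) cup ctr [ 0.3757 -0.342 ]
m top arch 37 (array([ 0.3602, -0.318 ]), np.float64(121.20985055265433), array([0.0018, 0.022 ])) grip 75 [ 0.3697 -0.3352  0.1457] (np.float64(119.61630090849462), array([0.0042, 0.0086])) cup ctr [ 0.3724 -0.3388]
s scene arch 35 (array([ 0.4486, -0.066 ]), np.float64(114.65878557910224), array([0.002 , 0.0176])) grip 103 [ 0.4442 -0.0632  0.1035] (np.float64(116.74623106446788), array([0.0033, 0.0078])) cup ctr [ 0.4478 -0.0624]
s top arch 0  grip 0   cup ctr
```

View pics/a6.png

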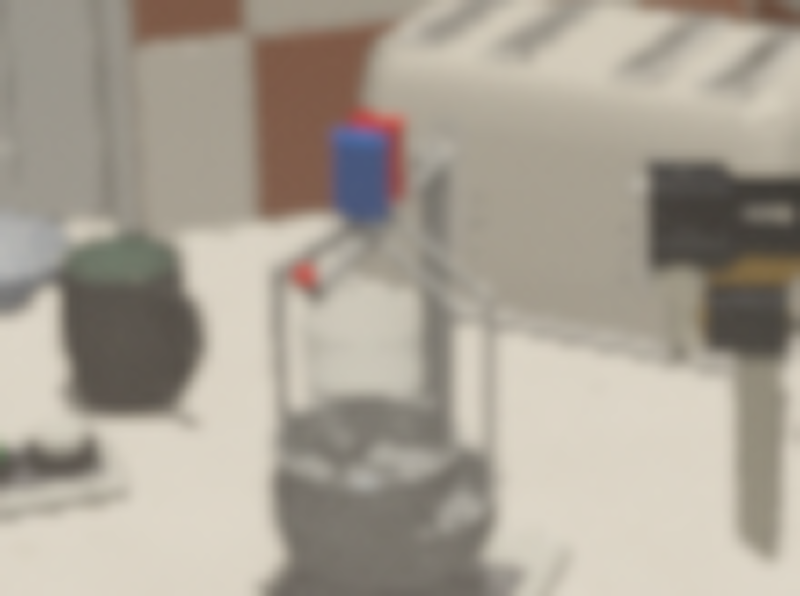

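>>> {"method": "jog_arm", "body": {"travel": [[-10, -16, 0], [-10, -15.5, 0], [0, 0, -30], [0, 0, -40], [0, 0, -40]], "dr": [[0, 0, -0.042], [0, 0, -0.042], [0, 0, 0], [0, 0, 0], [0, 0, 0]]}}

```text
time: 21.72
tcp_pos: [0.3746, -0.3407, 0.3701]
orientation: [[0.847, 0.532, 0.001], [0.532, -0.847, -0.002], [-0.0, 0.002, -1.0]]
ft_force: [-0.3, -0.7, 0.5]
opening: 1.001
grasp_force: 0.0
```

```bash
python3 pic.py scene a7 260 370 230 312; python3 chk.py m,.3745,-.34
```

```text
21.775 [ 0.37354252 -0.33933666  0.36465008] [-9.58681998e-01  2.11573541e-01  1.69921087e+00 -3.64739232e-04
  1.23803742e+00  5.18142487e-02] [-2.29310823  1.91562864 -3.53136921]
m scene arch 105 (array([ 0.3761, -0.3456]), np.float64(121.94109539555376), array([0.0014, 0.0274])) grip 169 [ 0.3714 -0.3439  0.1404] (np.float64(120.42963675649219), array([0.0033, 0.008 ])) cup ctr [ 0.3749 -0.342 ]
m top arch 0  grip 0   cup ctr [ 0.3583 -0.3435]
```

View pics/a7.png

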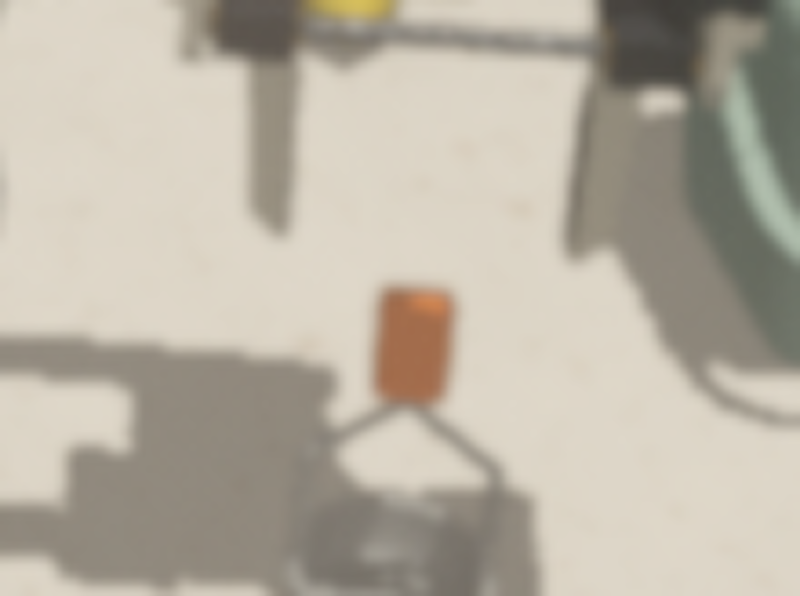

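>>> {"method": "jog_arm", "body": {"travel": [[0, 0, -25], [0, 0, -25], [0, 0, -12], [0, 0, -5], [0, 0, 0]], "dr": [[0, 0, 0], [0, 0, 0], [0, 0, 0], [0, 0, 0], [0, 0, 0]]}}

```text
time: 22.5
tcp_pos: [0.3753, -0.3399, 0.3041]
orientation: [[0.846, 0.533, 0.001], [0.533, -0.846, -0.001], [0.0, 0.001, -1.0]]
ft_force: [-0.3, 0.1, -0.5]
opening: 1.0
grasp_force: 0.0
```

>>> {"method": "jog_arm", "body": {"travel": [[0, 0, 0], [0, 0, 0], [0, 0, 0], [0, 0, 0], [0, 0, 0]], "dr": [[0, 0, 0], [0, 0, 0], [0, 0, 0], [0, 0, 0], [0, 0, 0]], "claw": -1}}

```text
time: 23.12
tcp_pos: [0.3751, -0.3394, 0.3033]
orientation: [[0.846, 0.533, -0.0], [0.533, -0.846, 0.0], [-0.0, -0.0, -1.0]]
ft_force: [-0.1, 0.3, -0.3]
opening: 0.512
grasp_force: 0.0
```

>>> {"method": "jog_arm", "body": {"travel": [[0, 0, 0], [0, 0, 0], [0, 0, 0], [0, 0, 0], [0, 0, 0]], "dr": [[0, 0, 0], [0, 0, 0], [0, 0, 0], [0, 0, 0], [0, 0, 0]]}}

```text
time: 23.75
tcp_pos: [0.3751, -0.3394, 0.3031]
orientation: [[0.846, 0.533, -0.0], [0.533, -0.846, 0.0], [0.0, -0.0, -1.0]]
ft_force: [-0.5, -0.2, -1.7]
opening: 0.297
grasp_force: 40.0
```

>>> {"method": "jog_arm", "body": {"travel": [[0, 0, 15], [0, 0, 40], [0, 0, 50], [0, 0, 45], [0, 0, 25]], "dr": [[0, 0, 0], [0, 0, 0], [0, 0, 0], [0, 0, 0], [0, 0, 0]]}}

```text
time: 24.38
tcp_pos: [0.375, -0.3393, 0.4822]
orientation: [[0.846, 0.533, 0.003], [0.533, -0.846, -0.004], [0.0, 0.005, -1.0]]
ft_force: [0.3, -0.1, -2.5]
opening: 0.298
grasp_force: 40.0
```

>>> {"method": "jog_arm", "body": {"travel": [[4, 25, 0], [6, 40, 0], [7, 45, 0], [7, 45, 0], [7, 45, 0]], "dr": [[0, 0, -0.03], [0, 0, -0.05], [0, 0, -0.05], [0, 0, -0.04], [0, 0, 0]]}}

```text
time: 25.0
tcp_pos: [0.4058, -0.1379, 0.4794]
orientation: [[0.925, 0.381, 0.001], [0.381, -0.925, -0.001], [0.001, 0.001, -1.0]]
ft_force: [0.5, 0.0, -1.5]
opening: 0.301
grasp_force: 40.0
```

>>> {"method": "jog_arm", "body": {"travel": [[7, 45, 0], [7, 45, 0], [7, 45, 0], [6, 37, 0], [2, 14, -8]], "dr": [[0, 0, 0], [0, 0, 0], [0, 0, 0], [0, 0, 0], [0, 0, 0]]}}

```text
time: 25.62
tcp_pos: [0.435, 0.0482, 0.4715]
orientation: [[0.923, 0.384, 0.003], [0.384, -0.923, -0.0], [0.002, 0.001, -1.0]]
ft_force: [0.1, -1.2, -0.6]
opening: 0.297
grasp_force: 40.0
```

>>> {"method": "jog_arm", "body": {"travel": [[0, 0, 0], [0, 0, 0]], "dr": [[0, 0, 0], [0, 0, 0]]}}

```text
time: 25.88
tcp_pos: [0.4351, 0.0457, 0.4703]
orientation: [[0.925, 0.381, -0.0], [0.381, -0.925, -0.001], [-0.001, 0.0, -1.0]]
ft_force: [0.5, -0.4, -1.5]
opening: 0.299
grasp_force: 40.0
```

>>> {"method": "jog_arm", "body": {"travel": [[14, 6.5, 0], [22, 9.5, 0], [22, 9, 0], [18, 7.5, 0], [12, 5, 0]], "dr": [[0, 0, 0], [0, 0, 0], [0, 0, 0], [0, 0, 0], [0, 0, 0]]}}

```text
time: 26.5
tcp_pos: [0.5247, 0.0838, 0.4699]
orientation: [[0.925, 0.381, -0.0], [0.381, -0.925, 0.0], [-0.0, -0.0, -1.0]]
ft_force: [0.7, 0.3, -1.3]
opening: 0.293
grasp_force: 40.0
```

>>> {"method": "jog_arm", "body": {"travel": [[10, 4, 0], [8, 3.5, 0], [5, 2, 0], [2.5, 1, 0], [0, 0, 0]], "dr": [[0, 0, 0], [0, 0, 0], [0, 0, 0], [0, 0, 0], [0, 0, 0]]}}

```text
time: 27.12
tcp_pos: [0.5486, 0.0946, 0.4703]
orientation: [[0.924, 0.382, -0.0], [0.382, -0.924, -0.0], [-0.0, 0.0, -1.0]]
ft_force: [0.1, 0.3, -1.4]
opening: 0.302
grasp_force: 40.0
```

```bash
python3 pic.py scene a8 190 300 140 222
```

```text
27.175 [0.54843414 0.09452778 0.47029508] [-2.97235627e-02  2.35808407e-01  1.40598078e+00 -8.29399476e-05
  1.49994614e+00  1.14925220e+00] [-0.26702096 -0.41306737 -1.94606182]
```

View pics/a8.png

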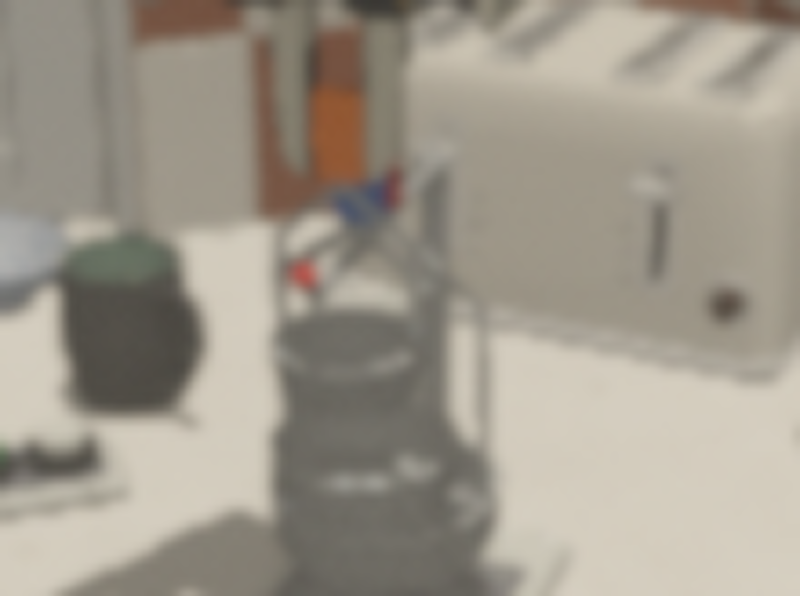

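>>> {"method": "jog_arm", "body": {"travel": [[0, 0, -9], [0, 0, -9], [0, 0, -7], [0, 0, -3], [0, 0, -1]], "dr": [[0, 0, 0], [0, 0, 0], [0, 0, 0], [0, 0, 0], [0, 0, 0]]}}

```text
time: 27.8
tcp_pos: [0.5487, 0.0942, 0.442]
orientation: [[0.924, 0.382, 0.001], [0.382, -0.924, -0.001], [0.001, 0.001, -1.0]]
ft_force: [-1.8, -2.4, 7.1]
opening: 0.299
grasp_force: 40.0
```

>>> {"method": "jog_arm", "body": {"travel": [[0, 0, -1], [0, 0, -1], [0, 0, 0], [0, 0, 0]], "dr": [[0, 0, 0], [0, 0, 0], [0, 0, 0], [0, 0, 0]]}}

```text
time: 28.3
tcp_pos: [0.5484, 0.0942, 0.4418]
orientation: [[0.924, 0.382, 0.003], [0.382, -0.924, -0.001], [0.002, 0.002, -1.0]]
ft_force: [-3.7, -2.6, 12.1]
opening: 0.301
grasp_force: 40.0
```

>>> {"method": "jog_arm", "body": {"travel": [[0, 0, 1], [0, 0, 0], [0, 0, 0], [0, 0, 0], [0, 0, 0]], "dr": [[0, 0, 0], [0, 0, 0], [0, 0, 0], [0, 0, 0], [0, 0, 0]], "claw": 0.5}}

```text
time: 28.92
tcp_pos: [0.5487, 0.0946, 0.44]
orientation: [[0.924, 0.382, -0.0], [0.382, -0.924, 0.0], [-0.0, -0.0, -1.0]]
ft_force: [-0.1, 0.3, -0.2]
opening: 0.737
grasp_force: 0.0
```

>>> {"method": "jog_arm", "body": {"travel": [[0, 0, 10], [0, 0, 25], [0, 0, 30], [-11, -20, 0], [-20, -30, 0]], "dr": [[0, 0, 0], [0, 0, 0], [0, 0, 0], [0, 0, 0], [0, 0, 0.035]]}}

```text
time: 29.55
tcp_pos: [0.5176, 0.0445, 0.5063]
orientation: [[0.909, 0.416, 0.002], [0.416, -0.909, -0.0], [0.002, 0.001, -1.0]]
ft_force: [0.4, -0.9, 1.2]
opening: 0.753
grasp_force: 0.0
```

>>> {"method": "jog_arm", "body": {"travel": [[-25, -40, 0], [-25, -40, 0], [-20.5, -24, -20], [0, 0, -40], [0, 0, 0]], "dr": [[0, 0, 0], [0, 0, 0], [0, 0, 0], [0, 0, 0], [0, 0, 0]], "claw": 1}}

```text
time: 30.18
tcp_pos: [0.4462, -0.0595, 0.4438]
orientation: [[0.911, 0.413, -0.004], [0.413, -0.911, 0.002], [-0.003, -0.003, -1.0]]
ft_force: [-0.4, 0.2, -0.3]
opening: 1.001
grasp_force: 0.0
```

```bash
python3 pic.py scene a9 190 310 140 260;python3 chk.py s,.447,-.06
```

```text
30.225 [ 0.44697831 -0.05946471  0.44557031] [-3.80573228e-01  5.05870955e-02  1.68460417e+00  1.18880090e-04
  1.40773916e+00  7.63683536e-01] [ 0.34194345 -0.01760223 -0.05235104]
s scene arch 36 (array([ 0.4498, -0.0659]), np.float64(115.0452186475981), array([0.0024, 0.017 ])) grip 103 [ 0.444  -0.0632  0.1035] (np.float64(117.91675911769762), array([0.0031, 0.0077])) cup ctr [ 0.4479 -0.0609]
s top arch 0  grip 0   cup ctr
```

View pics/a9.png

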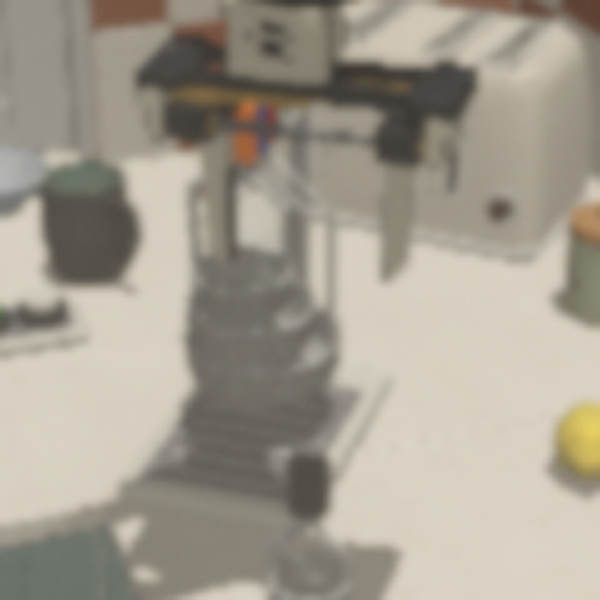

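>>> {"method": "jog_arm", "body": {"travel": [[0, 0, -35], [0, 0, -45], [0, 0, -40], [0, 0, -30], [0, 0, -15]], "dr": [[0, 0, 0], [0, 0, 0], [0, 0, 0], [0, 0, 0], [0, 0, 0]]}}

```text
time: 30.95
tcp_pos: [0.448, -0.0592, 0.2802]
orientation: [[0.91, 0.415, 0.0], [0.415, -0.91, -0.0], [0.0, 0.0, -1.0]]
ft_force: [-0.1, -0.6, -0.4]
opening: 1.002
grasp_force: 0.0
```

>>> {"method": "jog_arm", "body": {"travel": [[0, 0, -8], [0, 0, -5], [0, 0, 0], [0, 0, 0], [0, 0, 0]], "dr": [[0, 0, 0], [0, 0, 0], [0, 0, 0], [0, 0, 0], [0, 0, 0]]}}

```text
time: 31.58
tcp_pos: [0.4473, -0.0595, 0.2677]
orientation: [[0.91, 0.414, 0.001], [0.414, -0.91, -0.0], [0.001, 0.001, -1.0]]
ft_force: [0.1, -0.4, 0.3]
opening: 1.0
grasp_force: 0.0
```

>>> {"method": "jog_arm", "body": {"travel": [[0, 0, 0], [0, 0, 0], [0, 0, 0], [0, 0, 0], [0, 0, 0]], "dr": [[0, 0, 0], [0, 0, 0], [0, 0, 0], [0, 0, 0], [0, 0, 0]], "claw": -1}}

```text
time: 32.2
tcp_pos: [0.4471, -0.0594, 0.2672]
orientation: [[0.91, 0.414, -0.0], [0.414, -0.91, 0.0], [-0.0, -0.0, -1.0]]
ft_force: [-0.2, -0.6, -0.1]
opening: 0.516
grasp_force: 0.0
```

>>> {"method": "jog_arm", "body": {"travel": [[0, 0, 0], [0, 0, 0], [0, 0, 0], [0, 0, 0], [0, 0, 0]], "dr": [[0, 0, 0], [0, 0, 0], [0, 0, 0], [0, 0, 0], [0, 0, 0]]}}

```text
time: 32.83
tcp_pos: [0.4471, -0.0594, 0.2672]
orientation: [[0.91, 0.414, -0.0], [0.414, -0.91, 0.0], [-0.0, -0.0, -1.0]]
ft_force: [-0.1, 0.2, -1.0]
opening: 0.298
grasp_force: 40.0
```

>>> {"method": "jog_arm", "body": {"travel": [[0, 0, 15], [0, 0, 45], [0, 0, 55], [0, 0, 50], [0, 0, 32]], "dr": [[0, 0, 0], [0, 0, 0], [0, 0, 0], [0, 0, 0], [0, 0, 0]]}}

```text
time: 33.45
tcp_pos: [0.4471, -0.0594, 0.467]
orientation: [[0.91, 0.414, 0.003], [0.414, -0.91, -0.001], [0.002, 0.002, -1.0]]
ft_force: [-0.9, 0.3, -1.5]
opening: 0.299
grasp_force: 40.0
```

>>> {"method": "jog_arm", "body": {"travel": [[-3, 25, 0], [-3, 30, 0], [-3, 30, 0], [-3, 21, 0], [0, 0, 0]], "dr": [[0, 0, -0.031], [0, 0, 0], [0, 0, 0], [0, 0, 0], [0, 0, 0]]}}

```text
time: 34.08
tcp_pos: [0.4347, 0.0476, 0.4642]
orientation: [[0.922, 0.388, -0.0], [0.388, -0.922, 0.0], [-0.0, -0.0, -1.0]]
ft_force: [0.2, 0.3, -0.8]
opening: 0.297
grasp_force: 40.0
```

>>> {"method": "jog_arm", "body": {"travel": [[0, 0, 0], [0, 0, 0]], "dr": [[0, 0, 0], [0, 0, 0]]}}

```text
time: 34.33
tcp_pos: [0.4353, 0.0458, 0.4642]
orientation: [[0.923, 0.385, -0.0], [0.385, -0.923, -0.0], [-0.0, 0.0, -1.0]]
ft_force: [1.0, -0.4, -1.5]
opening: 0.3
grasp_force: 40.0
```

```bash
python3 pic.py scene a10 180 300 130 220;python3 chk.py s,.435,.047; python3 - <<'E'
from h import *
np.set_printoptions(precision=4,suppress=True)
for c in ["scene"]:
    im,D=cams.read_camera(c);C=cloud(c,D)
    K=C[(abs(C[:,2]-.2)<.1)&(np.hypot(C[:,0]-.496,C[:,1]-.072)<.012)];print("tip",K[:,2].max(),K.mean(0))
    K=C[(C[:,2]>.17)&(C[:,2]<.245)&(np.hypot(C[:,0]-.435,C[:,1]-.047)<.035)];print("cup z",np.percentile(K[:,2],[0,5,50,90,100]),len(K))
E
```

```text
34.375 [0.43528861 0.04583038 0.46418362] [-1.50939646e-01  1.48314896e-02  1.67680245e+00 -2.09465838e-04
  1.45004269e+00  1.02521119e+00] [ 0.52904958 -1.08747687 -1.24798621]
s scene arch 0  grip 0   cup ctr 
s top arch 0  grip 0   cup ctr 
tip 0.25544552144617033 [0.4996 0.0686 0.2476]
cup z [0.1969 0.2008 0.2155 0.2265 0.2448] 226
```

View pics/a10.png

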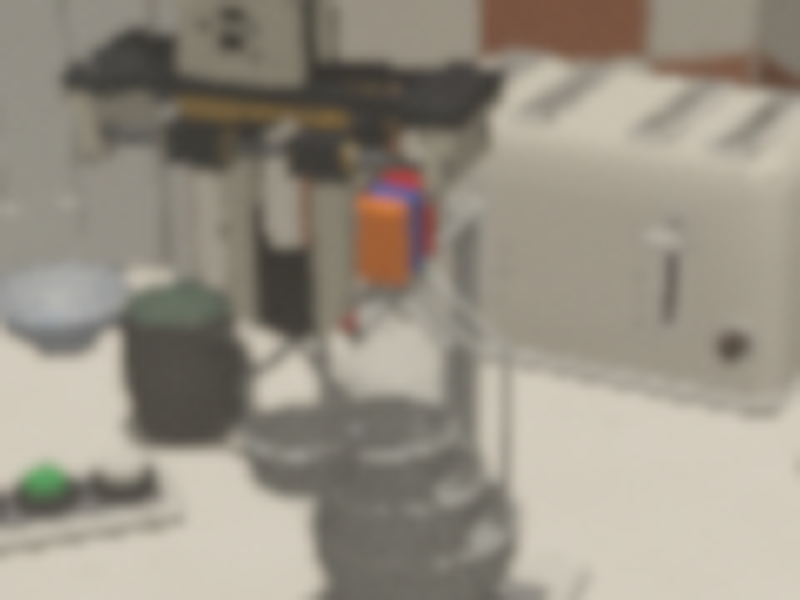

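>>> {"method": "jog_arm", "body": {"travel": [[10, 4.5, 0], [15, 6.5, 0], [15, 6.5, 0], [15, 6, 0], [13, 5.5, 0]], "dr": [[0, 0, 0], [0, 0, 0], [0, 0, 0], [0, 0, 0], [0, 0, 0]]}}

```text
time: 35.15
tcp_pos: [0.5044, 0.0761, 0.464]
orientation: [[0.923, 0.386, -0.0], [0.386, -0.923, 0.0], [-0.0, -0.0, -1.0]]
ft_force: [-0.3, 0.1, -0.8]
opening: 0.3
grasp_force: 40.0
```

>>> {"method": "jog_arm", "body": {"travel": [[12, 5, 0], [8, 3.5, 0], [4, 1.5, 0], [2, 1, 0], [0, 0, 0]], "dr": [[0, 0, 0], [0, 0, 0], [0, 0, 0], [0, 0, 0], [0, 0, 0]]}}

```text
time: 35.78
tcp_pos: [0.529, 0.0865, 0.4643]
orientation: [[0.923, 0.385, -0.0], [0.385, -0.923, -0.0], [-0.0, 0.0, -1.0]]
ft_force: [-0.7, -0.2, 0.1]
opening: 0.297
grasp_force: 40.0
```

>>> {"method": "jog_arm", "body": {"travel": [[0, 0, -8], [0, 0, -8], [0, 0, -4], [0, 0, -2], [0, 0, -1]], "dr": [[0, 0, 0], [0, 0, 0], [0, 0, 0], [0, 0, 0], [0, 0, 0]]}}

```text
time: 36.4
tcp_pos: [0.5292, 0.0861, 0.4425]
orientation: [[0.923, 0.385, 0.002], [0.385, -0.923, -0.001], [0.001, 0.002, -1.0]]
ft_force: [-2.2, -2.3, 9.3]
opening: 0.301
grasp_force: 40.0
```

```bash
python3 pic.py scene a11 190 300 140 222
```

```text
36.45 [0.52914691 0.08612364 0.44256024] [-4.63918618e-02  2.10113586e-01  1.50549560e+00 -1.28466062e-03
  1.42394504e+00  1.12896017e+00] [-2.69065141 -2.11239137  6.57823179]
```

View pics/a11.png

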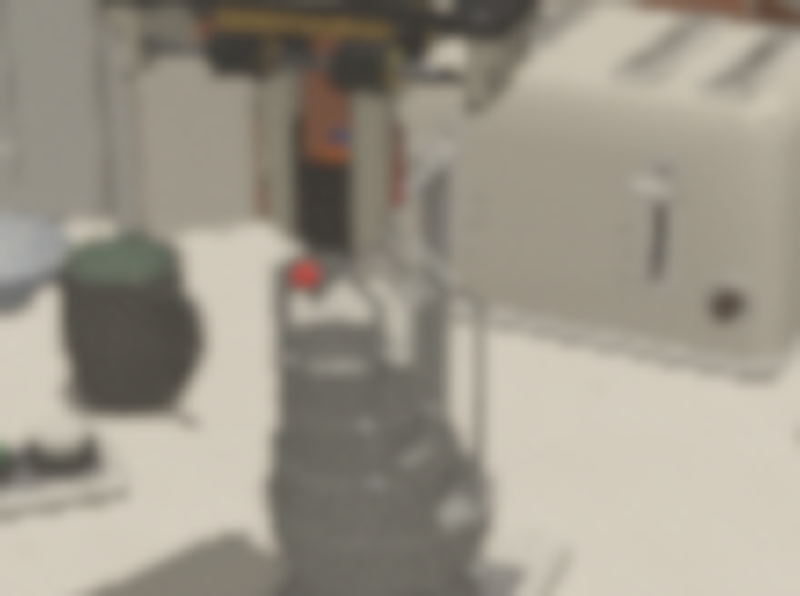

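>>> {"method": "jog_arm", "body": {"travel": [[0, 0, 0], [0, 0, 0], [0, 0, 0], [0, 0, 0], [0, 0, 0]], "dr": [[0, 0, 0], [0, 0, 0], [0, 0, 0], [0, 0, 0], [0, 0, 0]], "claw": 0.5}}

```text
time: 37.08
tcp_pos: [0.5291, 0.0866, 0.4411]
orientation: [[0.923, 0.386, -0.0], [0.386, -0.923, 0.0], [-0.0, -0.0, -1.0]]
ft_force: [-0.0, -0.2, 0.3]
opening: 0.74
grasp_force: 0.0
```

>>> {"method": "jog_arm", "body": {"travel": [[0, 0, 10], [0, 0, 25], [0, 0, 35], [-20, -10, 20], [-40, -20, 0]], "dr": [[0, 0, 0], [0, 0, 0], [0, 0, 0], [0, 0, 0], [0, 0, 0]]}}

```text
time: 37.7
tcp_pos: [0.4694, 0.0564, 0.5335]
orientation: [[0.922, 0.387, 0.004], [0.387, -0.922, -0.0], [0.004, 0.002, -1.0]]
ft_force: [0.1, -0.7, -0.0]
opening: 0.751
grasp_force: 0.0
```

>>> {"method": "jog_arm", "body": {"travel": [[-40, -40, 0], [-30, -40, 0], [0, 0, 0], [0, 0, 0], [0, 0, 0]], "dr": [[0, 0, 0], [0, 0, 0], [0, 0, 0], [0, 0, 0], [0, 0, 0]], "claw": -1}}

```text
time: 38.33
tcp_pos: [0.3998, -0.0227, 0.5314]
orientation: [[0.922, 0.387, 0.0], [0.387, -0.922, 0.0], [0.0, -0.0, -1.0]]
ft_force: [-0.3, -0.1, 0.4]
opening: 0.261
grasp_force: 0.0
```

```bash
python3 pic.py scene a12 150 310 130 250; python3 - <<'E'
from h import *
np.set_printoptions(precision=4,suppress=True)
for c in P:
    im,D=cams.read_camera(c);hsv=cv2.cvtColor(im,cv2.COLOR_BGR2HSV)
    v,u=np.nonzero(D>0);C=cloud(c,D);h=hsv[v,u].astype(int)
    near=(np.hypot(C[:,0]-.545,C[:,1]-.391)<.1)&(C[:,2]>.027)&(C[:,2]<.05)
    for n,m in dict(yellow=(abs(h[:,0]-25)<8)&(h[:,1]>110),green=(abs(h[:,0]-65)<20)&(h[:,1]>100),white=(h[:,1]<60)&(h[:,2]>110)).items():
        K=C[near&m];print(c,n,len(K),K.mean(0) if len(K) else"",(K[:,:2].max(0)+K[:,:2].min(0))/2 if len(K) else "")
    K=C[near];print(c,"all",len(K),pca(K[:,:2]))
    for n,lo,xy in (("grips",.262,(.55,.095)),):
        K=C[(C[:,2]>.262)&(C[:,2]<.30)&(np.hypot(C[:,0]-.56,C[:,1]-.098)<.075)];print("grips",K.min(0),K.max(0),len(K),"zmax")
for t in ("btn_white_top","btn_yellow_top","btn_green_top"):
    r={c:nets.spot_point(t,c)[:1] for c in P};print(t,r, *tri(*[np.array(r[c][0]["xy"])*S for c in P]) if all(r.values()) else "")
E
```

```text
38.375 [ 0.39977536 -0.02270749  0.53121061] [-3.37259262e-01 -8.09579838e-02  1.61002931e+00  3.22263045e-04
  1.61282955e+00  8.36026171e-01] [ 0.03950575 -0.4247148   0.18756807]
scene yellow 23 [0.5005 0.4118 0.0341] [0.5009 0.412 ]
scene green 1 [0.5393 0.377  0.0385] [0.5393 0.377 ]
scene white 37 [0.5827 0.3684 0.0337] [0.5703 0.3765]
scene all 99 (array([0.5433, 0.3884]), np.float64(150.25263308728356), array([0.0082, 0.0422]))
grips [0.5187 0.0701 0.262 ] [0.5955 0.106  0.2977] 118 zmax
top yellow 80 [0.5025 0.42   0.034 ] [0.5042 0.4192]
top green 71 [0.5451 0.3951 0.0344] [0.5453 0.3954]
top white 71 [0.5868 0.3723 0.0342] [0.5577 0.3961]
top all 266 (array([0.5418, 0.3954]), np.float64(150.4268071167371), array([0.0095, 0.0406]))
grips [0.5165 0.0753 0.2623] [0.5912 0.1235 0.3   ] 299 zmax
btn_white_top {'scene': [{'xy': [0.3943, 0.513], 'score': 0.38}], 'top': [{'xy': [0.2896, 0.4945], 'score': 0.45}]} [0.5997 0.3624 0.0397] 0.01597450949612278
btn_yellow_top {'scene': [{'xy': [0.3416, 0.5292], 'score': 0.41}], 'top': [{'xy': [0.2562, 0.5633], 'score': 0.46}]} [0.5091 0.4208 0.0298] 0.00016488574630360356
btn_green_top {'scene': [{'xy': [0.3666, 0.5206], 'score': 0.42}], 'top': [{'xy': [0.2705, 0.538], 'score': 0.62}]} [0.546  0.3933 0.0364] 0.01736628315675931
```

View pics/a12.png

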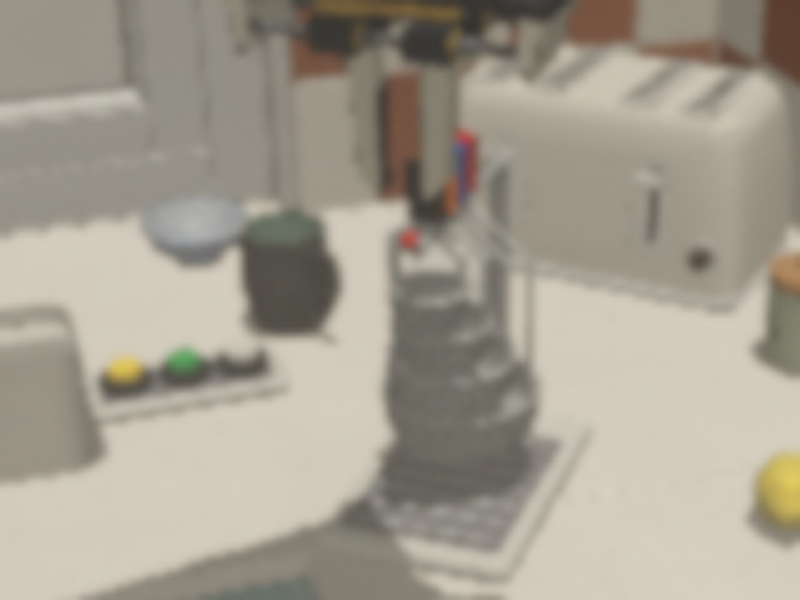

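>>> {"method": "jog_arm", "body": {"travel": [[12, 25, 0], [19, 39, 0], [19, 39, 0], [19, 39, 0], [19, 39, 0]], "dr": [[0, 0, 0], [0, 0, 0], [0, 0, 0], [0, 0, 0], [0, 0, 0]], "claw": -1}}

```text
time: 39.4
tcp_pos: [0.4876, 0.1589, 0.5312]
orientation: [[0.923, 0.386, 0.0], [0.386, -0.923, -0.0], [0.0, 0.0, -1.0]]
ft_force: [0.5, 0.1, -0.1]
opening: 0.005
grasp_force: 0.0
```

>>> {"method": "jog_arm", "body": {"travel": [[19, 39, 0], [19, 39, 0], [19, 39, 0], [19, 40, -20], [24, 53, -50]], "dr": [[0, 0, 0], [0, 0, 0], [0, 0, 0], [0, 0, 0], [0, 0, 0]]}}

```text
time: 40.02
tcp_pos: [0.5835, 0.3591, 0.4719]
orientation: [[0.923, 0.385, 0.005], [0.385, -0.923, 0.002], [0.005, 0.0, -1.0]]
ft_force: [1.2, 0.9, 0.4]
opening: 0.006
grasp_force: 0.0
```

>>> {"method": "jog_arm", "body": {"travel": [[0, 0, -50], [0, 0, -60], [0, 0, -60], [0, 0, -40], [0, 0, 0]], "dr": [[0, 0, 0], [0, 0, 0], [0, 0, 0], [0, 0, 0], [0, 0, 0]]}}

```text
time: 40.65
tcp_pos: [0.5814, 0.3571, 0.2562]
orientation: [[0.923, 0.385, -0.008], [0.385, -0.923, -0.003], [-0.009, -0.0, -1.0]]
ft_force: [0.1, -1.0, 0.3]
opening: 0.003
grasp_force: 0.0
```

>>> {"method": "jog_arm", "body": {"travel": [[6, 11, 0], [0, 0, -15], [0, 0, -10], [0, 0, 0], [0, 0, 0]], "dr": [[0, 0, 0], [0, 0, 0], [0, 0, 0], [0, 0, 0], [0, 0, 0]]}}

```text
time: 41.28
tcp_pos: [0.5887, 0.3687, 0.2357]
orientation: [[0.923, 0.385, 0.0], [0.385, -0.923, 0.0], [0.0, 0.0, -1.0]]
ft_force: [0.5, -0.3, -0.1]
opening: 0.006
grasp_force: 0.0
```

>>> {"method": "jog_arm", "body": {"travel": [[0, 0, -6], [0, 0, -4], [0, 0, -3], [0, 0, -2], [0, 0, 0]], "dr": [[0, 0, 0], [0, 0, 0], [0, 0, 0], [0, 0, 0], [0, 0, 0]]}}

```text
time: 41.9
tcp_pos: [0.5886, 0.3687, 0.2205]
orientation: [[0.923, 0.386, -0.0], [0.386, -0.923, -0.0], [-0.0, 0.0, -1.0]]
ft_force: [-1.9, -0.9, 1.2]
opening: 0.006
grasp_force: 1.1
```

>>> {"method": "jog_arm", "body": {"travel": [[0, 0, -2], [0, 0, -2], [0, 0, -1.5], [0, 0, 0], [0, 0, 0]], "dr": [[0, 0, 0], [0, 0, 0], [0, 0, 0], [0, 0, 0], [0, 0, 0]]}}

```text
time: 42.52
tcp_pos: [0.5886, 0.3687, 0.2168]
orientation: [[0.923, 0.386, 0.001], [0.386, -0.923, 0.0], [0.001, 0.0, -1.0]]
ft_force: [-4.4, -3.2, 11.4]
opening: 0.007
grasp_force: 5.8
```

>>> {"method": "jog_arm", "body": {"travel": [[0, 0, 15], [0, 0, 20], [-30, 17, 0], [-35, 20, 0], [-22, 12.5, 0]], "dr": [[0, 0, 0], [0, 0, 0], [0, 0, 0], [0, 0, 0], [0, 0, 0]]}}

```text
time: 43.15
tcp_pos: [0.5004, 0.4191, 0.2509]
orientation: [[0.922, 0.386, 0.001], [0.386, -0.922, 0.001], [0.001, -0.0, -1.0]]
ft_force: [-0.8, -0.6, 0.9]
opening: 0.004
grasp_force: 0.0
```

>>> {"method": "jog_arm", "body": {"travel": [[0, 0, 0], [0, 0, -14], [0, 0, -10], [0, 0, -5], [0, 0, -2]], "dr": [[0, 0, 0], [0, 0, 0], [0, 0, 0], [0, 0, 0], [0, 0, 0]]}}

```text
time: 43.78
tcp_pos: [0.5022, 0.4175, 0.2184]
orientation: [[0.923, 0.385, -0.001], [0.385, -0.923, -0.001], [-0.001, 0.001, -1.0]]
ft_force: [-0.6, -1.9, 2.8]
opening: 0.005
grasp_force: 1.6
```

>>> {"method": "jog_arm", "body": {"travel": [[0, 0, -2], [0, 0, -2], [0, 0, 0], [0, 0, 0]], "dr": [[0, 0, 0], [0, 0, 0], [0, 0, 0], [0, 0, 0]]}}

```text
time: 44.28
tcp_pos: [0.5019, 0.4179, 0.2168]
orientation: [[0.923, 0.386, 0.001], [0.386, -0.923, -0.0], [0.001, 0.001, -1.0]]
ft_force: [-1.8, -4.8, 10.5]
opening: 0.004
grasp_force: 5.4
```

Yellow fully down. Now green at (0.5445, 0.393): shift (43, -25).

>>> {"method": "jog_arm", "body": {"travel": [[0, 0, 15], [0, 0, 20], [21, -12, 0], [22, -13, 0], [0, 0, 0]], "dr": [[0, 0, 0], [0, 0, 0], [0, 0, 0], [0, 0, 0], [0, 0, 0]]}}

```text
time: 44.9
tcp_pos: [0.5471, 0.3912, 0.2489]
orientation: [[0.924, 0.382, -0.0], [0.382, -0.924, -0.001], [-0.0, 0.0, -1.0]]
ft_force: [0.0, -0.5, 0.4]
opening: 0.003
grasp_force: 0.0
```

>>> {"method": "jog_arm", "body": {"travel": [[0, 0, 0], [0, 0, -14], [0, 0, -10], [0, 0, -5], [0, 0, -2]], "dr": [[0, 0, 0], [0, 0, 0], [0, 0, 0], [0, 0, 0], [0, 0, 0]]}}

```text
time: 45.52
tcp_pos: [0.544, 0.3934, 0.2185]
orientation: [[0.923, 0.386, -0.002], [0.386, -0.923, -0.001], [-0.002, -0.0, -1.0]]
ft_force: [-2.3, -0.5, 3.5]
opening: 0.004
grasp_force: 1.5
```

>>> {"method": "jog_arm", "body": {"travel": [[0, 0, -2], [0, 0, -2], [0, 0, 0], [0, 0, 0]], "dr": [[0, 0, 0], [0, 0, 0], [0, 0, 0], [0, 0, 0]]}}

```text
time: 46.02
tcp_pos: [0.5443, 0.3933, 0.2168]
orientation: [[0.923, 0.386, 0.0], [0.386, -0.923, 0.0], [0.0, -0.0, -1.0]]
ft_force: [-5.2, -1.4, 10.9]
opening: 0.008
grasp_force: 5.5
```

>>> {"method": "jog_arm", "body": {"travel": [[0, 0, 15], [0, 0, 35], [0, 0, 45], [0, 0, 45], [0, 0, 0]], "dr": [[0, 0, 0], [0, 0, 0], [0, 0, 0], [0, 0, 0], [0, 0, 0]]}}

```text
time: 46.65
tcp_pos: [0.5459, 0.3937, 0.3609]
orientation: [[0.923, 0.385, 0.01], [0.385, -0.923, 0.005], [0.011, -0.0, -1.0]]
ft_force: [-0.2, -0.4, 0.5]
opening: 0.005
grasp_force: 0.0
```

```bash
python3 - <<'E'
from h import *
np.set_printoptions(precision=4,suppress=True)
im,D=cams.read_camera("scene");hsv=cv2.cvtColor(im,cv2.COLOR_BGR2HSV);v,u=np.nonzero(D>0);C=cloud("scene",D);h=hsv[v,u].astype(int)
K=(C[:,2]>.25)&(C[:,2]<.31)&(np.hypot(C[:,0]-.56,C[:,1]-.098)<.075)
for n,m in dict(black=(h[:,2]<80),orange=(abs(h[:,0]-10)<5)&(h[:,1]>120),blue=(abs(h[:,0]-112)<12)&(h[:,1]>100),red=((h[:,0]<4)|(h[:,0]>174))&(h[:,1]>120)).items():
    q=C[K&m];print(n,len(q),q.mean(0) if len(q) else"",q[:,2].max() if len(q) else"")
cv2.imwrite("pics/end.png",im)
E
```

```text
black 59 [0.5256 0.0817 0.2768] 0.2947588724119682
orange 37 [0.5438 0.0825 0.2849] 0.29760844585135904
blue 0  
red 13 [0.5569 0.0934 0.2822] 0.2962846509922958
```

```bash
python3 - <<'E'
from h import *
np.set_printoptions(precision=4,suppress=True)
u=np.array([.924,.383])
for c in P:
    im,D=cams.read_camera(c);v,w=np.nonzero(D>0);C=cloud(c,D);h=cv2.cvtColor(im,cv2.COLOR_BGR2HSV)[v,w].astype(int)
    d=C[:,:2]-[.5644,.1003];s=d@u;p=d@[-.383,.924]
    K=(C[:,2]>.262)&(C[:,2]<.31)&(abs(p)<.025)&(s>-.065)&(s<.06)
    for a in np.arange(-.06,.05,.008):
        q=K&(s>=a)&(s<a+.008)
        if q.sum()>1:print(c,round(a*1e3),q.sum(),np.median(h[q],0),C[q,2].max().round(3),np.round(p[q].mean()*1e3,1))
print({t:[(np.round(x["xy"],3),round(x["score"],2)) for x in nets.spot_point(t,"scene")[:1]] for t in("s_xl_grip","s_l_grip","s_m_grip","s_s_grip")})
E
```

```text
scene -52 22 [16.  44.  65.5] 0.296 -4.6
scene -44 62 [13.5 54.5 72. ] 0.297 -1.4
scene -36 5 [ 11. 138. 124.] 0.296 -13.8
scene -28 20 [ 11.  139.  136.5] 0.297 -8.0
scene -20 16 [  8.   93.5 144.5] 0.297 -10.0
scene -12 11 [164.  65. 119.] 0.297 -10.2
scene -4 17 [150.  73. 119.] 0.297 -7.2
scene 4 3 [174.  95. 113.] 0.281 -15.0
scene 12 21 [  5. 110. 135.] 0.295 -10.4
scene 20 16 [  7.   78.5 146.5] 0.296 -8.9
top -52 30 [16.5 45.  69.5] 0.302 2.4
top -44 50 [14.5 46.  74. ] 0.302 5.4
top -36 10 [10.5 82.  96.5] 0.298 2.0
top -28 40 [ 12.  165.5 153.5] 0.298 3.7
top -20 28 [ 14. 202. 207.] 0.299 4.7
top -12 23 [122.  90. 139.] 0.296 3.0
top -4 36 [111.5 121.5 157. ] 0.3 4.3
top 4 9 [117.  85. 144.] 0.297 5.9
top 12 42 [  5.  118.5 137. ] 0.297 2.3
top 20 26 [  3.  164.5 200.5] 0.296 3.7
top 28 5 [  4. 123. 197.] 0.294 6.9
{'s_xl_grip': [(array([0.468, 0.417]), 0.8)], 's_l_grip': [(array([0.466, 0.429]), 0.74)], 's_m_grip': [(array([0.458, 0.43 ]), 0.65)], 's_s_grip': [(array([0.453, 0.439]), 0.81)]}
```

All four hang at the right height in order (black, orange, blue, red from the tip), and the robot is clear of them.

```bash
python3 -c "
from bench import order;print(order.finish_job())"
```

```text
the job is handed in; nothing more can be done
None
```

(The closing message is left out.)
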